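# Fish a dropped stone lid out from under the display shelf

## Task

A round stone candle lid has slid out of sight under the low display shelf: take the flat puller, feel for the lid under the lower board without ramming it or the panels, hook it and drag it out until it lies on the felt runner in front. Then stand the puller back, blade flat, on its marble tile, and leave the other goods where they are.

Things in the scene. Friction and masses are not known exactly. Their poses are not given: they have to be found in the camera images.
- shelf: Low two-tier display shelf, fixed. Origin: on the table, under the middle of the front edge of its lower board; x points into the shelf's depth (away from the robot), y to the left along its front, z up. Lower board: 16 mm thick, underside 55 mm above the table, x from 0 to 185 mm, 370 mm wide. A post (14 mm square) at each end, at x = 26, y = +-178 mm.
- shelf_ledge (a point): Middle of the lower front edge of the shelf's upper ledge. In the shelf's frame the ledge spans x from -45 to +35 mm, 370 mm wide, underside 220 mm and top 232 mm above the table. It overhangs the lower board's front edge by 45 mm, so a hand working there must lean back towards the robot, about 22 degrees from vertical. Axes as the shelf.
- shelf_under (a point): Middle of the area (table height, 75 mm behind the front edge) where the dropped lid lies, unseen from above and not tracked: a plain pale stone disc lying flat, 70 mm across, 36 tall, 0.36 to 0.40 kg, about 2 to 4 N to slide it. Its centre lies within 9 mm in x and 38 to 133 mm to the left (+y) or right (-y) of here. Pushed to the rear panel, it leaves no room behind it for the puller's bar.
- plinth: Dark steel panels closing the space under the lower board at the back and both sides; the front is open. Origin and axes as the shelf; 55 mm tall. Rear inner face at x = 175 mm. The side panels are set in by different amounts and clamped fast: each inner face lies somewhere from 130 to 170 mm off the middle (not tracked). Thin sheet: keep any push on it, also one through the lid, under 40 N.
- puller: Flat puller, 0.26 kg, stands by itself on its blade. Origin: on the middle line of the blade's underside; x towards the cross bar, z up. Steel blade: x from -90 to +70 mm, 20 mm wide, 5 mm thick. Cross bar across its front end: x from 62 to 70, y from -55 to +55, 16 mm tall, with a 5 mm wide lip at each end bent 6 mm back towards the handle. A handle rises from its rear end.
- puller_heel (a point): Where the flat wooden handle starts, at the blade's rear end (puller frame x = -90, z = 3 mm), in a 17 mm tall block (x -103 to -77). From here the handle rises backwards, leaning 22 degrees from vertical towards the puller's -x. It is 115 mm long, 24 mm wide and 16 mm thick; the thickness is along the puller's y, so pinch it across y. Axes as the puller.
- puller_grip (a point): Point to grip on the handle's centre line, 75 mm up the handle: 118 mm behind and 73 mm above the puller's origin; 40 mm of handle remain above it. Axes as the puller (not tilted with the handle).
- puller_bar (a point): Middle of the cross bar's underside, 66 mm ahead of the puller's origin. Axes as the puller.
- tile: Fixed marble tile, 190 x 140 x 10 mm, the puller's place. Origin: middle of its underside; x along its 190 mm length. At the start the puller stands on it, its x about along the tile's x and its origin within 8 mm of the middle.
- runner: Fixed grey felt runner on the table in front of the shelf, 100 mm (x, its own) by 360 mm (y), 1.5 mm thick. Origin: middle of its underside, 85 mm in front of the shelf's front edge (so it begins 35 mm in front of that edge); its axes are parallel to the shelf's.
- candle_a: Cream stone candle, 64 mm across, 75 tall, on the shelf's board; loose, to be left alone. Origin: middle of its underside.
- goblet_a: Pale stone goblet, 76 mm across, 77 tall, on the shelf's board; loose, to be left alone. Origin: middle of its underside.
- candle_b: Honey stone candle, 60 mm across, 60 tall, on the shelf's board; loose, to be left alone. Origin: middle of its underside.
- coaster: Round stone coaster, 90 mm across, 14 thick, lying on the shelf's upper ledge; loose, to be left alone. Origin: middle of its underside.
- coaster_b: Round stone coaster, 80 mm across, 14 thick, lying on the shelf's upper ledge; loose, to be left alone. Origin: middle of its underside.
- candle_c: Honey stone candle, 90 mm across, 90 tall, on the table; loose, to be left alone. Origin: middle of its underside.
- goblet_b: Cream stone goblet, 92 mm across, 94 tall, on the table; loose, to be left alone. Origin: middle of its underside.
- candle_d: Pale stone candle, 76 mm across, 85 tall, on the table; loose, to be left alone. Origin: middle of its underside.
Things that resemble listed ones, but are neither listed nor needed, are in the scene too. What is shaped like the puller but red is not meant.

How it is judged (in metres and radians):
On the way, in this order (a step that is already met when the one before it is completed fails the run):
1. the puller's cross bar is under the lower board, well behind its front edge (x of puller_bar in the frame of shelf between 0.09 and 0.18 m and y of puller_bar in the frame of shelf between -0.17 and 0.17 m and z of puller_bar in the frame of shelf between -0.01 and 0.05 m), for 0.1 s.
2. the lid rests on the felt runner, the puller not pressing on it (contact force between runner and anything else above 3.1 N and contact force between runner and puller below 0.1 N), for 0.2 s.
At the end, for the whole second after the job is handed in: The lid rests on the felt runner with at least 3.1 N of its weight (3.5 to 3.9 N), with the puller off the runner; the puller stands still on its marble tile, blade flat (within 0.1 rad), its origin within 45 mm along and 35 mm across of the tile's middle (all of step 2 and x of puller in the frame of tile between -0.045 and 0.045 m and y of puller in the frame of tile between -0.035 and 0.035 m and z of puller in the frame of tile between 0.005 and 0.016 m and angle between puller's own z axis and vertical below 0.1 rad and linear speed of puller below 0.02 m/s); the robot touches nothing.
It fails at once if a push of more than 40 N on the panels under the shelf (contact force between plinth and anything else above 40 N).
It fails at once if the puller rams the shelf with more than 40 N (contact force between shelf and puller above 40 N).
It fails at once if other goods shoved or knocked over (moved more than 30 mm) (distance of any of candle_a, goblet_a, candle_b, coaster, coaster_b, candle_c, goblet_b, candle_d from where it was at the start of the episode above 0.03 m).
It also fails if it takes over 72 s, if anything falls off the work surface, if the arm or the gripper's body presses on something with over 40 N, if the wrist force passes 120 N, or if a joint passes its speed limit or range.

## Robot

A 6-joint arm with a two-finger parallel gripper is mounted at the origin on the work surface. World frame = base frame: x ahead of the robot, y to its left, z up, the work surface at z = 0. Lengths are in mm, angles in rad, forces in N, time in s.
With the tool pointing down it reaches from about 425 to 950 mm from the base axis. Payload 3.5 kg.
Tool frame: the origin (TCP) lies midway between the tips of the shut fingers; the grasp point (between the pads) lies 19 mm behind it (ctrl.grip_depth is the distance from the TCP to the grasp point, in mm); y points along the fingers, z is the direction in which the jaws open and shut, and the axes are right-handed (so a half turn about y gives the same grasp; the last joint's range is limited). The gripper opens to 85 mm and grips with 20 to 120 N. Pads are 22 mm wide; open, the fingers measure 114 mm over their backs; the gripper's body (76 mm by 85 mm) begins 54 mm behind the grasp point. The pads swing forward as they close: fully open they stand 13 mm farther back than shut.
Start: joints at [-1.465, 0.286, 1.577, -0, 1.279, -0.15], TCP at [170.813, -653.015, 231.325] pointing down, gripper open.
Joint ranges: [-2.77, 2.77], [-0.9, 2.22], [0.21, 2.48], [-1.53, 4.67], [0.24, 2.81], [-2.84, 2.84]. Speed limits (rad/s): [2.79, 2.79, 3.14, 3.14, 3.14, 3.14].

## Interface

Orientations are given as a unit quaternion [x, y, z, w].
In Python, from cell import ctrl, imaging gives the robot as it stands. The module is installed in compiled form; this text tells all that it offers.
- The arm moves only by the tool servo_tool, never from a script. Its argument "motion" is a list of rows, each a list of 3 entries, a list of its own where there are three numbers: the shift along the tool's x, y, z in mm, then the turn, a rotation vector about the tool's x, y, z in degrees, then the closure in counts, from 0 (fully open) to 255 (shut). In form: [[[dx, dy, dz], [rx, ry, rz], hand], ...]. A call has 1 to 12 rows; each row is the pose to reach, as a shift and turn from the pose commanded when the call began, along the tool's axes at that moment; what a row does not reach only later rows make up. A row lasts 1/8 s, in which the tool goes at most 62.5 mm and 10.7 degrees, less where a joint would pass 70% of its speed; a pose out of reach is approached as far as the arm can. A call with a gripper value outside its range is refused whole. The fingers move at their own pace and stop on an object; "squeeze" is the grip in N (left out, the last holds). Time passes only in rows, so rows that repeat a pose let the fingers close. It gives the time, the measured TCP pose, the force and the opening at its end, in the units of the state.
- ctrl.get_state(): the state, without advancing time (a new reading comes with each control period).
- imaging.get_image(name): name is "scene" or "side" or "wrist"; returns a dict with "color" (384x512x3 uint8, red, green, blue), "z_map" (384x512 float32, mm along the optical axis (not along the pixel's ray), 0 where there is no reading), "fx", "fy", "cx", "cy" (pixels), "k1" (the pictures are not rectified: a ray, as slopes to the right and down, at radius r is drawn at 1 + k1 r^2 times it, then the intrinsics apply), "R" (3x3) and "t" (3): a world point X has camera coordinates R X + t. Camera axes: x right, y down, z forward; pixel columns grow to the right and rows downward; lengths in mm; the calibration is good to about 2 mm. A picture is of the moment at which its call begins.
- ctrl.job_done(): hands the job in, once; it reports no verdict.
The state is a dict: "clock": time; "joints": joint angles; "joint_vel": joint speeds; "joint_efforts": joint torques, N m; "tool_pos": TCP position; "eef_rot": TCP orientation; "ft_force": force on the tool from outside, world axes, zero at the start; "wrist_torque": the same for the moment, N m; "finger_gap": opening from 0.0 (shut) to 1.0 (fully open).
Only numpy, scipy, OpenCV 4.12 (cv2) and the standard library are available. Lean on these libraries where they do the work, as an engineer would, in place of code of your own. Each camera call takes 0.05 s, during which the arm holds its last target. There are 200 camera calls.

## Working session

There is one attempt and no reset: what is moved stays moved. The work goes in short steps, Python scripts to look and compute and a tool call to move; the robot and the scene stay as the last step left them, time stands still between calls to the robot, and variables do not carry over. Pictures are saved under pics/ and viewed, about 8 in all and at most 12, crops included, and the job is handed in when it is done.

Besides the shell and the picture viewer there is one more tool, called after "Call:" by a JSON object that holds its "name" and its "arguments", one argument or row to a line. servo_tool: Moves the arm, as the interface text tells. Its arguments: {"type":"object","properties":{"motion":{"type":"array"},"squeeze":{"type":"number"}},"required":["motion"]}

```bash
mkdir -p pics
cat > h.py <<'E'
import numpy as np, cv2
from cell import ctrl, imaging
from scipy.spatial.transform import Rotation as Rot
def grab(n):
    im=imaging.get_image(n); np.savez(f'pics/{n}.npz',**im); return im
def load(n): return dict(np.load(f'pics/{n}.npz'))
def rays(im,uv):
    uv=np.atleast_2d(uv).astype(float)
    d=np.stack([(uv[:,0]-im['cx'])/im['fx'],(uv[:,1]-im['cy'])/im['fy']],1); s=d.copy()
    for _ in range(20): s=d/(1+im['k1']*(s**2).sum(1,keepdims=True))
    return np.c_[s,np.ones(len(s))]
def onplane(im,uv,z):
    R,t=im['R'],im['t']; c=-R.T@t; d=rays(im,uv)@R
    return c+d*((z-c[2])/d[:,2])[:,None]
def cloud(im):
    h,w=im['z_map'].shape; v,u=np.mgrid[:h,:w]
    p=rays(im,np.c_[u.ravel(),v.ravel()])*im['z_map'].reshape(-1,1)
    return ((p-im['t'])@im['R']).reshape(h,w,3)
def proj(im,X):
    p=np.atleast_2d(X)@im['R'].T+im['t']; s=p[:,:2]/p[:,2:]
    s=s*(1+im['k1']*(s**2).sum(1,keepdims=True))
    return s*[im['fx'],im['fy']]+[im['cx'],im['cy']]
def save(f,a): cv2.imwrite(f,cv2.cvtColor(a,cv2.COLOR_RGB2BGR))
E
python3 - <<'E'
from h import *
a=[grab(n) for n in('scene','side')]
for n,i in zip(('scene','side'),a):
    save(f'pics/{n}0.png',cv2.resize(i['color'],(800,600)))
    print(n,-i['R'].T@i['t'],i['R'][2],i['fx'],i['k1'],(i['z_map']>0).mean())
s=ctrl.get_state(); print(s); print(Rot.from_quat(s['eef_rot']).as_matrix(), ctrl.grip_depth)
E
```

```text
scene [ 1436.78155283 -1003.89642224  1313.82774257] [-0.49813964  0.59224487 -0.63332686] 494.01303465779125 -0.013817554796308732 0.9642232259114584
side [-136.26852805  676.85819745 1046.50325545] [ 0.51389962 -0.48842892 -0.70522647] 409.82732325624517 -0.005344979938911909 0.9958750406901041
{'clock': 0.1, 'joints': array([-1.46499755e+00,  2.87098145e-01,  1.57805254e+00,  3.00866332e-05,
        1.27858398e+00, -1.49996841e-01]), 'joint_vel': array([ 0.00061416, -0.00317466, -0.00407471,  0.0004045 ,  0.00098557,
       -0.00043276]), 'joint_efforts': array([ 9.62791019e-04, -4.07293940e+01, -2.93697560e+01, -1.36570561e-04,
        3.40673898e-03, -1.81033062e-05]), 'tool_pos': array([ 170.75916208, -652.42612049,  230.05956698]), 'eef_rot': array([-0.09016103,  0.70208818, -0.70057437,  0.09021486]), 'ft_force': array([ 0.31598761, -0.49935677, -0.51844141]), 'wrist_torque': array([0.04120306, 0.02153441, 0.01514336]), 'finger_gap': 1.0010935153814422}
[[-9.67464534e-01 -1.97548930e-04  2.53006594e-01]
 [-2.53006431e-01  2.13307144e-03 -9.67462245e-01]
 [-3.48560010e-04 -9.99997705e-01 -2.11365212e-03]] 18.700000000000003
```

View pics/scene0.png

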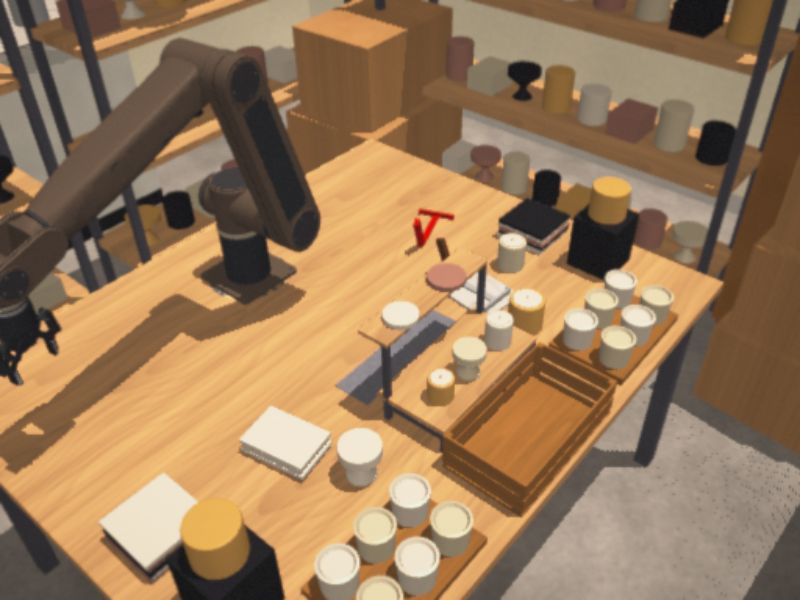

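View pics/side0.png

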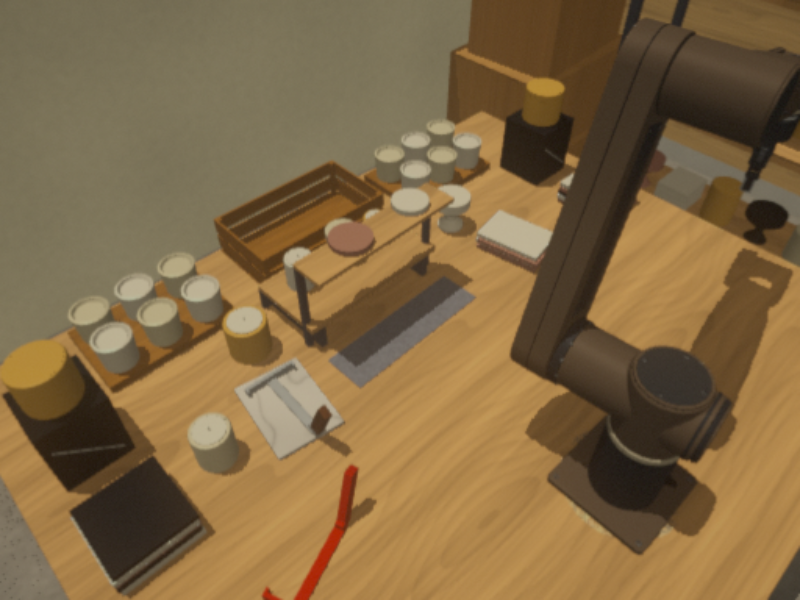

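The scene view shows the shelf with its ledge (centre ~430,310) and the runner (~395,355). In the side view, the runner is at ~(400,330) and the marble tile at ~(290,405). Two things have the puller's shape: the steel one with a wooden handle on the tile (side 295,400), and a red one (side 320,540). The steel one on the tile fits the description. I'll measure it and confirm in a crop.

```bash
cat > m.py <<'E'
from h import *
im=load('side'); c=cloud(im); col=im['color']; hsv=cv2.cvtColor(col,cv2.COLOR_RGB2HSV).astype(int)
S=.64
def box(mask,z,name,px):
    n,l,st,ce=cv2.connectedComponentsWithStats(mask.astype(np.uint8)); k=l[int(px[1]*S),int(px[0]*S)]
    m=(l==k).astype(np.uint8); m=cv2.morphologyEx(m,cv2.MORPH_OPEN,np.ones((3,3)))
    ct=max(cv2.findContours(m,0,cv2.CHAIN_APPROX_NONE)[0],key=cv2.contourArea)[:,0]
    P=onplane(im,ct,z)[:,:2].astype(np.float32); r=cv2.minAreaRect(P); print(name,r,len(ct)); print(cv2.boxPoints(r).round(1).tolist()); return m
print('runner hsv',hsv[int(340*S),int(390*S)],'tile',hsv[int(415*S),int(275*S)],hsv[int(375*S),int(295*S)], 'wood',hsv[int(430*S),int(420*S)])
m1=box((hsv[...,1]<70)&(abs(c[...,2])<12)&(hsv[...,2]<140),1.5,'runner',(390,340))
m2=box((hsv[...,1]<80)&(c[...,2]>-5)&(c[...,2]<25)&(hsv[...,2]>100),10,'tile',(270,430))
# ledge by height
m3=((abs(c[...,2]-232)<9)).astype(np.uint8); 
n,l,st,ce=cv2.connectedComponentsWithStats(m3); 
for i in range(1,n):
    if st[i,4]>80: print(i,st[i],ce[i]/S)
o=col.copy(); o[m1>0]=[255,0,255]; o[m3>0]=[0,255,255]
crop=col[215:300,140:230]
save('pics/c1.png',np.hstack([cv2.resize(crop,(400,400),interpolation=cv2.INTER_CUBIC),cv2.resize(o[60:260,120:320],(400,400))]))
E
python3 m.py
```

```text
runner hsv [16 57 76] tile [ 21  49 183] [ 20  50 180] wood [ 17 141 179]
runner ((525.9918823242188, 25.098968505859375), (97.4048843383789, 355.94793701171875), 1.2621229887008667) 189
[[473.3999938964844, 202.0], [481.20001220703125, -153.89999389648438], [578.5999755859375, -151.8000030517578], [570.7999877929688, 204.10000610351562]]
tile ((532.2947387695312, 335.2232666015625), (140.28746032714844, 191.2212677001953), 82.1124496459961) 212
[[428.0, 278.8999938964844], [617.4000244140625, 252.60000610351562], [636.5999755859375, 391.6000061035156], [447.20001220703125, 417.79998779296875]]
1 [  0   0 165  53 657] [118.0032344  40.4870624]
3 [336  57  25  12 103] [542.53640777  99.75728155]
4 [ 187  117  104   68 1555] [369.09163987 238.40233119]
5 [327 225 122  72 536] [607.36065765 408.99312034]
7 [  5 228  41  28 221] [ 44.76102941 384.96182127]
```

View pics/c1.png

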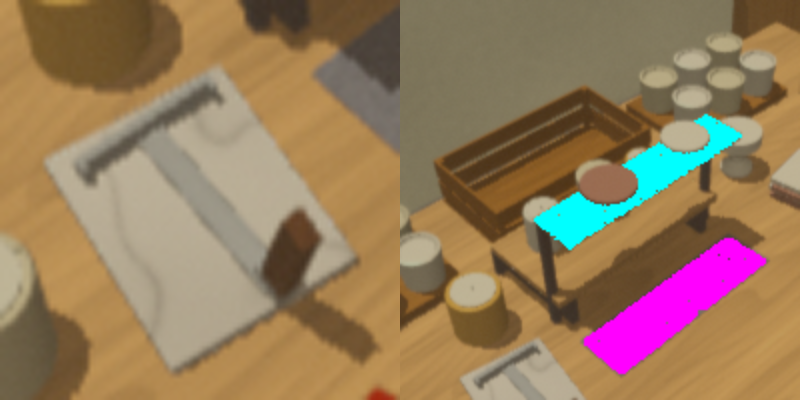

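The enlarged crop confirms it: a steel puller with a brown handle stands on the veined tile, its bar on the far side. The red one is out. The runner and ledge masks are clean. Next I'll measure the puller and cross-check the ledge.

```bash
cat > m2.py <<'E'
from h import *
im=load('side'); c=cloud(im); col=im['color']; hsv=cv2.cvtColor(col,cv2.COLOR_RGB2HSV).astype(int)
m3=((abs(c[...,2]-232)<9)).astype(np.uint8); m3[:110]=0;m3[190:]=0;m3[:,300:]=0;m3[:,:180]=0
ct=np.vstack(cv2.findContours(m3,0,cv2.CHAIN_APPROX_NONE)[0])[:,0]
r=cv2.minAreaRect(onplane(im,ct,232)[:,:2].astype(np.float32)); print('ledge',r,cv2.boxPoints(r).round(1).tolist())
T=np.array([532.3,335.2]); a=np.radians(-7.9); ex=np.array([np.cos(a),np.sin(a)]); ey=np.array([-ex[1],ex[0]])
P15=onplane(im,np.stack(np.meshgrid(range(512),range(384)),-1).reshape(-1,2),15)[:,:2].reshape(384,512,2)
L=(P15-T)@np.c_[ex,ey]
st=(abs(L[...,0])<88)&(abs(L[...,1])<64)
for q in [(-40,0),(0,0),(30,0),(30,30),(-30,-30),(60,40)]:
    u=proj(im,[*(T+q[0]*ex+q[1]*ey),15])[0].round().astype(int); print(q,u,col[u[1],u[0]],hsv[u[1],u[0]])
steel=st&(hsv[...,1]<38)
print('steel n',steel.sum())
for x0 in range(-70,80,10):
    b=steel&(abs(L[...,0]-x0)<5); 
    if b.sum(): print(x0,b.sum(),np.percentile(L[b][:,1],[2,50,98]).round(1))
# handle
h=(c[...,2]>40)&(c[...,2]<135)&(hsv[...,1]>60)&(abs((c[...,:2]-T)@ey)<50)&(abs((c[...,:2]-T)@ex+118)<60)
for z in range(45,135,10):
    b=h&(abs(c[...,2]-z)<5)
    if b.sum()>3:
        q=(c[b][:,:2]-T)@np.c_[ex,ey]; print('handle z',z,b.sum(),q.mean(0).round(1),q.min(0).round(1),q.max(0).round(1))
E
python3 m2.py
```

```text
ledge ((601.8438720703125, 30.492935180664062), (87.23173522949219, 374.80731201171875), 1.5130620002746582) [[553.2999877929688, 216.6999969482422], [563.2000122070312, -158.0], [650.4000244140625, -155.6999969482422], [640.5, 219.0]]
(-40, 0) [190 267] [161 152 131] [ 21  48 161]
(0, 0) [184 258] [154 148 133] [ 21  35 154]
(30, 0) [179 251] [154 149 135] [ 22  31 154]
(30, 30) [170 256] [186 175 151] [ 21  48 186]
(-30, -30) [197 260] [184 173 148] [ 21  50 184]
(60, 40) [163 251] [150 139 117] [ 20  56 150]
steel n 248
-60 14 [-18.8 -10.8  -4.8]
-50 17 [-18.6  -9.8  -2.8]
-40 18 [-19.7 -11.8  -2.5]
-30 17 [-17.7 -10.6  -2.5]
-20 16 [-16.4  -8.7  -1. ]
-10 17 [-15.   -6.8   0.4]
0 15 [-13.7  -6.4   1. ]
10 16 [-13.7  -5.4   2.4]
20 16 [-13.4  -5.2   2.9]
30 15 [-12.   -4.7   3.4]
40 15 [-10.6  -3.3   5.1]
50 14 [-9.2 -1.3  6.3]
60 15 [-9.3 -1.1  6.3]
70 3 [-4.6 -2.2  2. ]
handle z 45 14 [-98.7 -11.1] [-109.1  -23.3] [-83.4  -7.2]
handle z 55 6 [-102.2   -9.6] [-112.5  -14.7] [-90.3  -7.9]
handle z 65 17 [-105.    -9.9] [-116.6  -20.3] [-91.8  -7.2]
handle z 75 8 [-112.4  -12. ] [-120.6  -22.4] [-97.   -8.8]
handle z 85 15 [-114.4  -11.7] [-124.6  -23.2] [-101.9   -7.6]
handle z 95 12 [-119.4  -11.2] [-129.2  -18.2] [-106.7   -8.4]
handle z 105 9 [-123.2  -11.2] [-132.2  -20.9] [-108.7   -9. ]
handle z 115 38 [-127.5  -16.9] [-137.8  -26.3] [-113.8   -9. ]
handle z 125 23 [-120.3  -17. ] [-129.   -25.1] [-113.7   -9.3]
```

```bash
cat >> h.py <<'E'
PSI=np.radians(-3.2)
def tool_R(yaw=PSI,lean=np.radians(22)):
    y=np.array([np.sin(lean)*np.cos(yaw),np.sin(lean)*np.sin(yaw),-np.cos(lean)]); z=np.array([np.sin(yaw),-np.cos(yaw),0])
    return np.c_[np.cross(y,z),y,z]
def rows(wps,hand,quiet=False):
    s=ctrl.get_state(); p0=s['tool_pos']; R0=Rot.from_quat(s['eef_rot']).as_matrix(); out=[]
    for p,R in wps:
        d=R0.T@(np.array(p)-p0); r=np.degrees(Rot.from_matrix(R0.T@R).as_rotvec())
        out.append([[round(float(v)) if abs(v)>30 else round(float(v),1) for v in d],[round(float(v),1) for v in r],hand]); print(out[-1])
    return out
E
python3 - <<'E'
from h import *
im=load('side'); c=cloud(im)
m=(c[...,2]>30)&(c[...,2]<300)
print('occupied y(rows) x(cols 20mm from 260), max z')
for y in range(490,40,-20):
    print(y,[int(max(c[m&(abs(c[...,0]-x)<10)&(abs(c[...,1]-y)<10)][:,2],default=0)) for x in range(260,700,20)])
g=np.array([420.1,335.1,83]); R=tool_R(); 
tcp=g+18.7*R[:,1]; print('tcp',tcp)
w=[]
for k,a in enumerate(np.radians(np.linspace(-75,30,23))):
    f=(k+1)/24; w.append(([580*np.cos(a),580*np.sin(a),230+min(k+1,4)*30],None))
s=ctrl.get_state(); R0=Rot.from_quat(s['eef_rot'])
rv=(R0.inv()*Rot.from_matrix(R)).as_rotvec(); print(np.degrees(rv))
w=[(p,(R0*Rot.from_rotvec(rv*(i+1)/23)).as_matrix()) for i,(p,_) in enumerate(w)]
rows(w,0)
E
```

```text
occupied y(rows) x(cols 20mm from 260), max z
490 [0, 0, 0, 0, 0, 0, 0, 0, 0, 0, 0, 0, 88, 89, 95, 88, 84, 0, 0, 0, 0, 0]
470 [0, 0, 0, 0, 0, 0, 0, 0, 0, 0, 0, 0, 85, 90, 89, 89, 0, 0, 0, 0, 0, 0]
450 [0, 0, 0, 0, 0, 0, 0, 0, 0, 0, 0, 0, 0, 85, 86, 83, 0, 0, 0, 0, 0, 0]
430 [0, 0, 0, 0, 0, 0, 0, 0, 0, 0, 0, 0, 0, 0, 0, 0, 0, 0, 0, 0, 0, 0]
410 [0, 60, 59, 0, 0, 0, 0, 0, 0, 0, 0, 0, 0, 0, 0, 0, 0, 0, 0, 0, 0, 0]
390 [0, 110, 115, 0, 0, 0, 0, 0, 0, 0, 0, 0, 0, 0, 0, 0, 0, 0, 0, 0, 0, 0]
370 [0, 115, 113, 0, 0, 0, 0, 0, 0, 0, 0, 0, 0, 0, 0, 0, 0, 30, 0, 0, 0, 0]
350 [0, 0, 105, 0, 0, 0, 0, 120, 125, 84, 0, 0, 0, 0, 0, 0, 0, 0, 0, 0, 0, 89]
330 [0, 0, 0, 0, 0, 0, 0, 126, 126, 72, 0, 0, 0, 0, 0, 0, 0, 0, 0, 0, 93, 94]
310 [0, 0, 0, 0, 0, 0, 0, 0, 0, 0, 0, 0, 0, 0, 0, 0, 0, 33, 0, 0, 91, 93]
290 [0, 0, 0, 0, 0, 0, 0, 0, 0, 0, 0, 0, 0, 0, 0, 0, 0, 31, 0, 0, 92, 94]
270 [0, 0, 0, 0, 0, 0, 0, 0, 0, 0, 0, 0, 0, 0, 0, 0, 0, 30, 0, 0, 73, 93]
250 [0, 0, 0, 0, 0, 0, 0, 0, 0, 0, 0, 0, 0, 0, 0, 0, 0, 0, 0, 0, 0, 0]
230 [0, 0, 0, 0, 0, 0, 0, 0, 0, 0, 0, 0, 0, 0, 0, 0, 0, 0, 0, 0, 0, 0]
210 [0, 0, 0,
[... 1079 characters left out ...]
 [1.1, 5.4, 6.6], 0]
[[-322, -119, -192], [1.2, 6.1, 7.6], 0]
[[-361, -119, -221], [1.4, 6.9, 8.5], 0]
[[-398, -119, -253], [1.5, 7.7, 9.5], 0]
[[-431, -119, -287], [1.7, 8.4, 10.4], 0]
[[-462, -119, -324], [1.9, 9.2, 11.4], 0]
[[-490, -119, -364], [2.0, 10.0, 12.3], 0]
[[-514, -119, -406], [2.2, 10.7, 13.3], 0]
[[-534, -119, -450], [2.3, 11.5, 14.2], 0]
[[-551, -119, -495], [2.5, 12.3, 15.2], 0]
[[-564, -119, -541], [2.6, 13.0, 16.1], 0]
[[-574, -118, -589], [2.8, 13.8, 17.1], 0]
[[-579, -118, -637], [2.9, 14.5, 18.0], 0]
[[-580, -118, -685], [3.1, 15.3, 19.0], 0]
[[-577, -118, -733], [3.2, 16.1, 19.9], 0]
[[-570, -118, -781], [3.4, 16.8, 20.9], 0]
[[-559, -118, -828], [3.5, 17.6, 21.8], 0]
```

Call:
{"name": "servo_tool", "arguments": {
  "motion": [
    [[-3, -30, -60], [0, 1, 1], 0],
    [[-52, -60, -97], [0, 1.5, 2], 0],
    [[-100, -90, -103], [0.5, 2.3, 3], 0],
    [[-147, -120, -114], [0.6, 3, 4], 0],
    [[-193, -120, -128], [0.8, 4, 5], 0],
    [[-238, -120, -146], [1, 4.6, 5.7], 0],
    [[-281, -120, -167], [1, 5.4, 6.6], 0],
    [[-322, -120, -192], [1.2, 6, 7.6], 0],
    [[-361, -120, -221], [1.4, 7, 8.5], 0],
    [[-398, -120, -253], [1.5, 7.7, 9.5], 0],
    [[-431, -120, -287], [1.7, 8.4, 10.4], 0],
    [[-462, -120, -324], [1.9, 9.2, 11.4], 0]
  ]
}}

```text
clock: 1.6
tool_pos: [536.3, -221.1, 350.6]
eef_rot: [-0.038, -0.7, 0.705, -0.104]
ft_force: [0.4, 0.8, -0.5]
finger_gap: 0.999
```

```bash
cat > g.py <<'E'
from h import *
import sys
s=ctrl.get_state(); print(s['clock'],s['tool_pos'],s['joints'].round(2),s['ft_force'].round(2))
E
cat > a.py <<'E'
from h import *
exec(open('g.py').read())
R=tool_R(); R0=Rot.from_quat(s['eef_rot']); rv=(R0.inv()*Rot.from_matrix(R)).as_rotvec()
p0=s['tool_pos']; a0=np.arctan2(p0[1],p0[0]); r0=np.hypot(*p0[:2])
pre=np.array([427.1,334.7,65.7])-110*R[:,1]; a1=np.arctan2(pre[1],pre[0]); r1=np.hypot(*pre[:2])
w=[]
for i in range(1,12):
    f=i/11; a=a0+(a1-a0)*f; r=r0+(r1-r0)*max(0,(f-.4)/.6); z=p0[2]+(pre[2]-p0[2])*max(0,(f-.6)/.4)
    w.append(([r*np.cos(a),r*np.sin(a),z],(R0*Rot.from_rotvec(rv*f)).as_matrix()))
rows(w,0)
E
python3 a.py
```

```text
1.6 [ 536.25264454 -221.13677686  350.58200943] [-0.62 -0.09  1.78  0.12  1.29  0.83] [ 0.36  0.8  -0.49]
[[-24.2, 4.0, -53], [0.1, 0.8, 0.9], 0]
[[-43, 7.0, -108], [0.3, 1.5, 1.9], 0]
[[-56, 8.7, -165], [0.4, 2.3, 2.8], 0]
[[-64, 9.3, -223], [0.6, 3.1, 3.8], 0]
[[-60, 7.6, -281], [0.7, 3.8, 4.7], 0]
[[-46, 3.8, -338], [0.9, 4.6, 5.7], 0]
[[-23.7, 15.3, -392], [1.0, 5.4, 6.6], 0]
[[8.7, 50, -443], [1.1, 6.1, 7.6], 0]
[[46, 84, -490], [1.3, 6.9, 8.5], 0]
[[86, 118, -534], [1.4, 7.7, 9.5], 0]
[[131, 151, -573], [1.6, 8.4, 10.4], 0]
```

Call:
{"name": "servo_tool", "arguments": {
  "motion": [
    [[-24, 4, -53], [0, 1, 1], 0],
    [[-43, 7, -108], [0.3, 1.5, 2], 0],
    [[-56, 9, -165], [0.4, 2.3, 3], 0],
    [[-64, 9, -223], [0.6, 3, 4], 0],
    [[-60, 8, -281], [0.7, 4, 4.7], 0],
    [[-46, 4, -338], [0.9, 4.6, 5.7], 0],
    [[-24, 15, -392], [1, 5.4, 6.6], 0],
    [[9, 50, -443], [1.1, 6, 7.6], 0],
    [[46, 84, -490], [1.3, 7, 8.5], 0],
    [[86, 118, -534], [1.4, 7.7, 9.5], 0],
    [[131, 151, -573], [1.6, 8.4, 10.4], 0],
    [[131, 151, -573], [1.6, 8.4, 10.4], 0]
  ]
}}

```text
clock: 3.1
tool_pos: [381.1, 335.9, 163.6]
eef_rot: [-0.151, -0.689, 0.699, -0.115]
ft_force: [0.3, -0.3, 0.3]
finger_gap: 0.997
```

```bash
cat > a.py <<'E'
from h import *
exec(open('g.py').read())
R=tool_R(); t=np.array([427.1,334.7,65.7]); rows([(t-50*R[:,1],R),(t,R)],0)
im=grab('wrist'); save('pics/w1.png',im['color']); print(-im['R'].T@im['t'],im['R'][2])
print(proj(im,[[420.1,335.1,83],[415-9,335.5,119]]))
E
python3 a.py
```

```text
3.1 [381.14757402 335.89379586 163.59124018] [ 0.64 -0.14  2.19 -0.33  0.82  2.46] [ 0.28 -0.27  0.27]
[[-6.2, 58, -1.5], [-0.2, 0.3, 0.3], 0]
[[-6.5, 108, -1.7], [-0.2, 0.3, 0.3], 0]
[395.93587538 334.92752015 323.13259218] [ 0.08042262 -0.00996384 -0.99671105]
[[246.01446773 184.50189626]
 [246.15827078 198.34794388]]
```

View pics/w1.png

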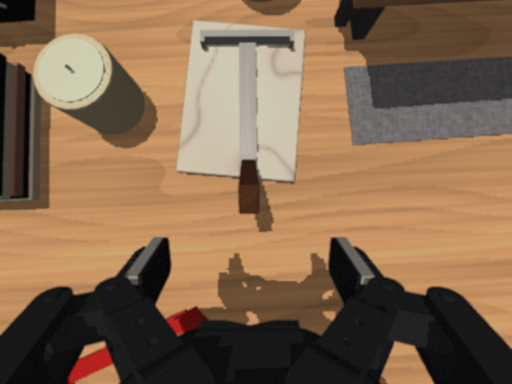

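The wrist view confirms it: the steel bar ends are at (202,38) and (295,38), and the brown handle runs from (249,165) to (249,213). I'll use this close view to refine the grasp.

```bash
cat > a.py <<'E'
from h import *
im=load('wrist'); hsv=cv2.cvtColor(im['color'],cv2.COLOR_RGB2HSV).astype(int); c=cloud(im)
P=onplane(im,[[201.5,38],[295.5,37],[248,70],[248.5,150]],[26][0]); print('bar ends z26',P[:2].round(1), np.linalg.norm(P[0]-P[1]))
Q=onplane(im,[[239.5,60],[256.5,60],[240,150],[257.5,150]],15); print('blade z15',Q.round(1))
d=Q[0]+Q[1]-Q[2]-Q[3]; print('yaw',np.degrees(np.arctan2(d[1],d[0])), 'bar yaw',np.degrees(np.arctan2(P[0,0]-P[1,0],-(P[0,1]-P[1,1]))))
h=(hsv[...,2]<110)&(c[...,2]>35)&(abs(c[...,0]-415)<40)&(abs(c[...,1]-335)<30)
for z in range(45,130,15):
    b=h&(abs(c[...,2]-z)<7.5)
    if b.sum(): print(z,b.sum(),c[b].min(0).round(1),c[b].max(0).round(1),c[b].mean(0).round(1))
# tile & runner
for n,m,z in(('tile',(hsv[...,1]<75)&(hsv[...,2]>110)&(c[...,2]<30)&(c[...,0]>400),10),):
    n_,l,st,ce=cv2.connectedComponentsWithStats(m.astype(np.uint8)); k=l[100,220]; ct=max(cv2.findContours((l==k).astype(np.uint8),0,1)[0],key=cv2.contourArea)[:,0]
    r=cv2.minAreaRect(onplane(im,ct,z)[:,:2].astype(np.float32)); print(n,r)
E
python3 a.py
```

```text
bar ends z26 [[598.8 378.   26. ]
 [594.8 269.   26. ]] 109.00165690230568
blade z15 [[576.2 335.3  15. ]
 [575.2 315.1  15. ]
 [467.3 340.   15. ]
 [466.3 319.9  15. ]]
yaw -2.495797346940035 bar yaw 177.89612910931982
45 43 [444.8 324.4  37.6] [450.9 339.2  52.3] [447.3 332.1  46. ]
60 50 [439.2 324.5  52.7] [444.7 339.1  66.1] [441.6 331.7  60.2]
75 67 [432.1 324.5  68.2] [438.5 340.   81.9] [435.5 332.2  75.2]
90 74 [424.5 324.7  83.2] [432.4 339.9  97. ] [429.5 332.3  90. ]
105 98 [420.3 324.9  97.5] [426.8 340.6 112.3] [423.6 332.7 104.8]
120 679 [394.6 325.2 112.5] [420.9 341.5 124.5] [407.4 333.3 119.1]
tile ((530.891357421875, 334.6619873046875), (138.64971923828125, 188.8668975830078), 81.9501724243164)
```

```bash
sed -i 's/radians(-3.2)/radians(-2.5)/' h.py
python3 - <<'E'
from h import *
R=tool_R(); t=np.array([427.5,332,65.7]); rows([(t-55*R[:,1],R),(t,R)],0)
E
```

```text
[[-8.4, 52, 1.6], [-0.5, -0.3, 0.4], 0]
[[-8.8, 107, 1.1], [-0.5, -0.3, 0.4], 0]
```

Call:
{"name": "servo_tool", "arguments": {
  "motion": [
    [[-8.5, 26, 1.5], [-0.5, -0.3, 0.4], 0],
    [[-8.5, 52, 1.5], [-0.5, -0.3, 0.4], 0],
    [[-8.7, 80, 1.3], [-0.5, -0.3, 0.4], 0],
    [[-8.8, 107, 1], [-0.5, -0.3, 0.4], 0],
    [[-8.8, 107, 1], [-0.5, -0.3, 0.4], 0],
    [[-8.8, 107, 1], [-0.5, -0.3, 0.4], 255],
    [[-8.8, 107, 1], [-0.5, -0.3, 0.4], 255],
    [[-8.8, 107, 1], [-0.5, -0.3, 0.4], 255],
    [[-8.8, 107, 1], [-0.5, -0.3, 0.4], 255],
    [[-8.8, 107, 1], [-0.5, -0.3, 0.4], 255],
    [[-8.8, 107, 1], [-0.5, -0.3, 0.4], 255],
    [[-8.8, 107, 1], [-0.5, -0.3, 0.4], 255]
  ],
  "squeeze": 90
}}

```text
clock: 4.65
tool_pos: [433.5, 332.5, 72.6]
eef_rot: [-0.154, -0.692, 0.695, -0.121]
ft_force: [-3.3, 0.1, 5.2]
finger_gap: 0.174
```

```bash
cat > a.py <<'E'
from h import *
exec(open('g.py').read())
print(np.degrees(Rot.from_matrix(tool_R().T@Rot.from_quat(s['eef_rot']).as_matrix()).as_rotvec()), s['finger_gap'])
p=s['tool_pos']; R=tool_R()
rows([(p+[0,0,12],R),(p+[0,0,24],R),(p+[-20,-25,26],R),(p+[-25,-60,26],R)],255)
E
python3 a.py
```

```text
4.65 [433.50735781 332.50110915  72.5984423 ] [ 0.57  0.08  2.18 -0.4   0.59  2.49] [-3.33  0.14  5.25]
[-0.23015157  0.27417472  0.47171855] 0.17355540981394355
[[-4.6, -11.1, -0.1], [0.2, -0.3, -0.5], 255]
[[-9.2, -22.2, -0.1], [0.2, -0.3, -0.5], 255]
[[7.4, -31, 25.8], [0.2, -0.3, -0.5], 255]
[[10.4, -33, 61], [0.2, -0.3, -0.5], 255]
```

Run:
```python
from h import *
a=grab('wrist'); b=grab('side'); 
save('pics/w2.png',np.hstack([cv2.resize(a['color'],(400,300)),cv2.resize(b['color'][190:310,120:280],(400,300),interpolation=cv2.INTER_CUBIC)]))
s=ctrl.get_state(); print(s['tool_pos'],s['ft_force'],s['joint_vel'].round(3))
print(-a['R'].T@a['t'])
```

```text
[433.4993428  332.51368939  72.58526033] [-2.32570032  1.11525171  5.75700616] [-0.001  0.001  0.001  0.     0.003 -0.   ]
[446.12124867 330.02389809 232.32914774]
```

View pics/w2.png

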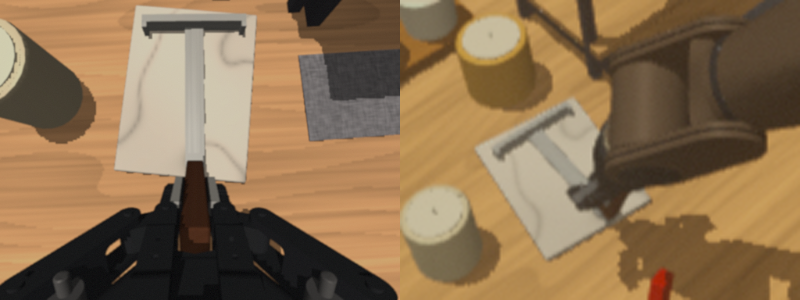

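The grasp is on the handle but about 8 mm off its centre line. My moves were based on measured poses before the arm had settled. I'll track the commanded pose from now on and regrasp.

```bash
cat >> h.py <<'E'
import json,os
def cmd():
    R=Rot.from_quat([-0.09016103,0.70208818,-0.70057437,0.09021486]).as_matrix()
    # nominal start: pointing exactly down
    y=np.array([0,0,-1.]); z=R[:,2]*[1,1,0]; z/=np.linalg.norm(z); R=np.c_[np.cross(y,z),y,z]; p=np.array([170.813,-653.015,231.325])
    for d,r in json.load(open('log.json')):
        p=p+R@np.array(d); R=R@Rot.from_rotvec(np.radians(r)).as_matrix()
    return p,R
def log(d,r):
    L=json.load(open('log.json')); L.append([d,r]); json.dump(L,open('log.json','w'))
def show():
    s=ctrl.get_state(); p,R=cmd(); M=Rot.from_quat(s['eef_rot']).as_matrix()
    print('t',round(s['clock'],2),'cmd',p.round(1),'meas',s['tool_pos'].round(1),'rot err',np.degrees(Rot.from_matrix(R.T@M).as_rotvec()).round(2),'F',s['ft_force'].round(2),'gap',round(s['finger_gap'],3),'j',s['joints'].round(2))
def rows(wps,hand):
    p0,R0=cmd()
    for p,R in wps:
        d=R0.T@(np.array(p)-p0); r=np.degrees(Rot.from_matrix(R0.T@R).as_rotvec()); print([d.round(1).tolist(),r.round(1).tolist(),hand])
E
echo '[[[-462,-120,-324],[1.9,9.2,11.4]],[[131,151,-573],[1.6,8.4,10.4]],[[-8.8,107,1],[-0.5,-0.3,0.4]]]' > log.json
python3 - <<'E'
from h import *
show(); p,R=cmd(); t=np.array([427.5,332,66]); Rt=tool_R(); rows([(t,Rt),(t+[0,0,25],Rt),(t+[-20,-40,25],Rt)],0)
E
```

```text
t 4.75 cmd [433.2 331.9  71.7] meas [433.5 332.5  72.6] rot err [-0.06 -0.01  0.07] F [-2.33  1.12  5.76] gap 0.177 j [ 0.57  0.08  2.18 -0.4   0.59  2.49]
[[7.4, 3.1, 0.2], [0.2, -0.3, -0.4], 0]
[[-2.1, -20.0, 0.1], [0.2, -0.3, -0.4], 0]
[[14.5, -27.1, 41.0], [0.2, -0.3, -0.4], 0]
```

Call:
{"name": "servo_tool", "arguments": {
  "motion": [
    [[0, 0, 0], [0, 0, 0], 120],
    [[0, 0, 0], [0, 0, 0], 120],
    [[4, 1.5, 0], [0.1, -0.1, -0.2], 120],
    [[7.4, 3, 0], [0.2, -0.3, -0.4], 120],
    [[7.4, 3, 0], [0.2, -0.3, -0.4], 120],
    [[7.4, 3, 0], [0.2, -0.3, -0.4], 255],
    [[7.4, 3, 0], [0.2, -0.3, -0.4], 255],
    [[7.4, 3, 0], [0.2, -0.3, -0.4], 255],
    [[7.4, 3, 0], [0.2, -0.3, -0.4], 255],
    [[7.4, 3, 0], [0.2, -0.3, -0.4], 255]
  ],
  "squeeze": 100
}}

```text
clock: 6.0
tool_pos: [427.7, 332.4, 66.4]
eef_rot: [-0.15, -0.691, 0.697, -0.12]
ft_force: [-1.2, 0.4, 2.2]
finger_gap: 0.178
```

Run:
```python
from h import *
log([7.4,3,0],[.2,-.3,-.4]); show()
p,R=cmd(); rows([(p+[0,0,8],R),(p+[0,0,25],R)],255)
```

```text
t 6.0 cmd [427.5 332.2  66.1] meas [427.7 332.4  66.4] rot err [-0.02  0.    0.03] F [-1.21  0.43  2.17] gap 0.178 j [ 0.57  0.09  2.18 -0.4   0.59  2.49]
[[-3.0, -7.4, 0.0], [0.0, 0.0, 0.0], 255]
[[-9.4, -23.2, 0.0], [0.0, 0.0, 0.0], 255]
```

Call:
{"name": "servo_tool", "arguments": {
  "motion": [
    [[-1.5, -4, 0], [0, 0, 0], 255],
    [[-3, -7.5, 0], [0, 0, 0], 255],
    [[-6, -15, 0], [0, 0, 0], 255],
    [[-9.4, -23, 0], [0, 0, 0], 255],
    [[-9.4, -23, 0], [0, 0, 0], 255],
    [[-9.4, -23, 0], [0, 0, 0], 255]
  ]
}}

```text
clock: 6.75
tool_pos: [427.5, 332.2, 91.0]
eef_rot: [-0.15, -0.691, 0.697, -0.12]
ft_force: [-0.1, 0.4, -2.2]
finger_gap: 0.175
```

```bash
cat >> h.py <<'E'
SO=np.array([610.5,27.5]); SY=np.radians(1.3)
def sh(x,y): return SO+[x*np.cos(SY)-y*np.sin(SY),x*np.sin(SY)+y*np.cos(SY)]
def bar(bx,by,h): return np.array([*sh(bx-177,by+.35),h+56.1]),tool_R(SY)
E
python3 - <<'E'
from h import *
log([-9.4,-23,0],[0,0,0]); show()
a=grab('wrist'); save('pics/w3.png',a['color'])
p0,R0=cmd(); 
tgt=[bar(-14,60+220*(1-f),30-12*f) for f in np.linspace(0,1,6)]
R0_=Rot.from_matrix(R0); rv=(R0_.inv()*Rot.from_matrix(tgt[0][1])).as_rotvec()
rows([(p,(R0_*Rot.from_rotvec(rv*min(1,(i+1)/5))).as_matrix()) for i,(p,_) in enumerate(tgt)],255)
E
```

```text
t 6.75 cmd [427.6 332.2  90.9] meas [427.5 332.2  91. ] rot err [ 0.    0.01 -0.  ] F [-0.08  0.37 -2.17] gap 0.175 j [ 0.57  0.04  2.17 -0.37  0.64  2.46]
[[14.0, -0.4, 29.4], [-0.3, -0.7, -0.0], 255]
[[12.2, 2.9, 73.3], [-0.6, -1.4, -0.0], 255]
[[10.4, 6.2, 117.2], [-0.9, -2.1, -0.0], 255]
[[8.6, 9.6, 161.1], [-1.2, -2.8, -0.0], 255]
[[6.8, 12.9, 205.0], [-1.4, -3.5, -0.0], 255]
[[5.0, 16.2, 248.9], [-1.4, -3.5, -0.0], 255]
```

View pics/w3.png

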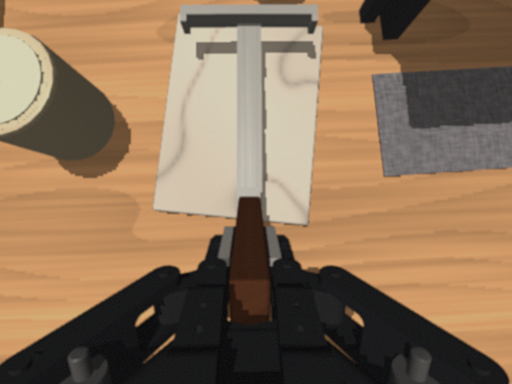

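The puller is lifted and roughly level: the bar is at (180–318, 5–30), with its shadow below it. I'll check the pitch numerically while moving on.

Call:
{"name": "servo_tool", "arguments": {
  "motion": [
    [[14, 0, 29], [-0.3, -0.7, 0], 255],
    [[12, 3, 73], [-0.6, -1.4, 0], 255],
    [[10.5, 6, 117], [-0.9, -2, 0], 255],
    [[8.5, 9.5, 161], [-1.2, -2.8, 0], 255],
    [[7, 13, 205], [-1.4, -3.5, 0], 255],
    [[5, 16, 249], [-1.4, -3.5, 0], 255],
    [[5, 16, 249], [-1.4, -3.5, 0], 255],
    [[5, 16, 249], [-1.4, -3.5, 0], 255]
  ]
}}

```text
clock: 7.8
tool_pos: [424.2, 85.1, 75.2]
eef_rot: [0.125, 0.695, -0.694, 0.14]
ft_force: [-0.7, -0.6, -3.0]
finger_gap: 0.174
```

```bash
cat > a.py <<'E'
from h import *
log([5,16,249],[-1.4,-3.5,0]); 
im=load('wrist'); p=np.array([427.6,332.2,91]); a=np.radians(-2.5); ex=np.array([np.cos(a),np.sin(a)]); ey=np.array([-ex[1],ex[0]])
o=p[:2]+111.1*ex-.35*ey
for x,y,z in[(70,55,51),(70,-55,51),(62,50,51),(62,50,35),(62,-50,51),(-77,0,40),(60,10,40),(60,-10,40)]: print((x,y,z),proj(im,[*(o+x*ex+y*ey),z]).round(1))
show(); im=grab('wrist'); save('pics/w4.png',im['color'])
c=cloud(im); hsv=cv2.cvtColor(im['color'],cv2.COLOR_RGB2HSV).astype(int)
b=(hsv[...,1]<90)&(abs(c[...,2]-1.5)<6)&(hsv[...,2]<150)
P=(c[b][:,:2]-SO)@np.array([[np.cos(SY),-np.sin(SY)],[np.sin(SY),np.cos(SY)]]); print('runner in shelf frame',np.percentile(P,[1,99],axis=0))
E
python3 a.py
```

```text
(70, 55, 51) [[178.9   1.4]]
(70, -55, 51) [[317.5   1.5]]
(62, 50, 51) [[184.9  10.7]]
(62, 50, 35) [[189.3  24.6]]
(62, -50, 51) [[311.4  10.8]]
(-77, 0, 40) [[248.1 187.1]]
(60, 10, 40) [[236.2  22.6]]
(60, -10, 40) [[260.3  22.6]]
t 7.8 cmd [418.1  83.4  74.3] meas [424.2  85.1  75.2] rot err [ 0.07  0.01 -0.36] F [-0.68 -0.58 -3.01] gap 0.174 j [-0.05 -0.27  2.48  0.05  0.55  1.46]
runner in shelf frame [[-135.63881482 -173.38242478]
 [   7.82639389  248.2109936 ]]
```

View pics/w4.png

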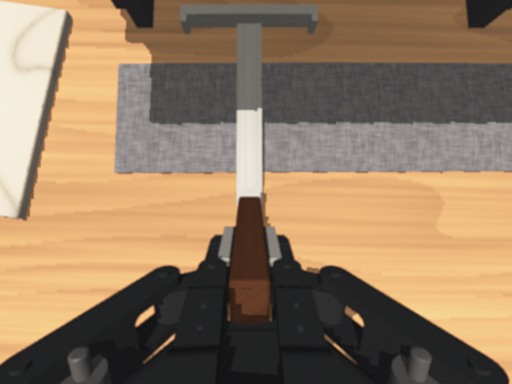

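Wrist view: the bar is at (181–317, 5–30), in front of the shelf, and the runner is below it. The bar sits about 4 mm further back than I assumed. The arm is at its inner reach limit (joint 3 at 2.48), so I'll fit a quick kinematic model to plan the final pull.

```bash
cat > a.py <<'E'
from h import *
from scipy.optimize import least_squares
s=ctrl.get_state(); j=s['joints']; p=s['tool_pos']
D=[([.287098,1.578053,1.278584],674.4,230.06),([-.09,1.78,1.29],580.05,350.6),([j[1],j[2],j[4]],np.hypot(*p[:2]),p[2])]
def fk(x,q): 
    a,b,c=q[0],q[0]+q[1],sum(q); return x[0]*np.sin(a)+x[1]*np.sin(b)+x[2]*np.sin(c), x[3]+x[0]*np.cos(a)+x[1]*np.cos(b)+x[2]*np.cos(c)
r=least_squares(lambda x:np.concatenate([np.subtract(fk(x,q),(R,z)) for q,R,z in D]),[450,450,250,200]); x=r.x; print(x,r.fun.round(1))
for lean in(30,22,15,10,5,0,-10):
    for z in(62,75,90,120):
        t=np.pi-np.radians(lean); best=min((fk(x,[q,2.48,t-2.48-q])[0] for q in np.arange(-.9,.6,.002) if abs(fk(x,[q,2.48,t-2.48-q])[1]-z)<1.5 and t-2.48-q>.24),default=None); print(lean,z,best and round(best),end=' | ')
    print()
E
python3 a.py
```

```text
[425.13283837 580.60208291 229.87749282 223.9210217 ] [ 1.1  3.3 -4.8  0.8  2.9 -4.1]
30 62 471 | 30 75 469 | 30 90 467 | 30 120 460 | 
22 62 441 | 22 75 438 | 22 90 435 | 22 120 427 | 
15 62 412 | 15 75 410 | 15 90 406 | 15 120 397 | 
10 62 392 | 10 75 389 | 10 90 386 | 10 120 376 | 
5 62 372 | 5 75 369 | 5 90 365 | 5 120 355 | 
0 62 352 | 0 75 349 | 0 90 345 | 0 120 335 | 
-10 62 312 | -10 75 310 | -10 90 306 | -10 120 296 |
```

```bash
sed -i 's/bx-177/bx-173/' h.py
python3 - <<'E'
from h import *
rows([bar(-5,60,9),bar(20,60,8)],255)
print(cmd()[1].round(3).tolist())
E
```

```text
[[-8.7, 13.5, -0.1], [-0.0, -0.0, -0.0], 255]
[[-31.5, 23.8, -0.1], [-0.0, -0.0, -0.0], 255]
[[-0.927, 0.375, 0.022], [-0.021, 0.008, -1.0], [-0.375, -0.927, 0.001]]
```

Call:
{"name": "servo_tool", "arguments": {
  "motion": [
    [[-4, 7, 0], [0, 0, 0], 255],
    [[-8.7, 13.5, 0], [0, 0, 0], 255],
    [[-20, 19, 0], [0, 0, 0], 255],
    [[-31.5, 24, 0], [0, 0, 0], 255],
    [[-31.5, 24, 0], [0, 0, 0], 255],
    [[-31.5, 24, 0], [0, 0, 0], 255]
  ]
}}

```text
clock: 8.6
tool_pos: [462.9, 85.9, 64.8]
eef_rot: [0.125, 0.695, -0.694, 0.141]
ft_force: [0.9, -0.4, -2.6]
finger_gap: 0.177
```

Run:
```python
from h import *
log([-31.5,24,0],[0,0,0]); show()
rows([bar(28,60,8),bar(36,60,8),bar(44,60,8)],255)
```

```text
t 8.6 cmd [456.3  84.2  63.9] meas [462.9  85.9  64.8] rot err [ 0.05 -0.   -0.31] F [ 0.92 -0.36 -2.61] gap 0.177 j [-0.05 -0.14  2.4   0.05  0.5   1.47]
[[-7.4, 2.7, -0.1], [-0.0, -0.0, -0.0], 255]
[[-14.8, 5.7, -0.1], [-0.0, -0.0, -0.0], 255]
[[-22.2, 8.7, -0.1], [-0.0, -0.0, -0.0], 255]
```

```bash
cat >> h.py <<'E'
def cmd():
    d=json.load(open('cmd.json')); return np.array(d[0]),np.array(d[1])
def setc(p,R): json.dump([list(map(float,p)),np.asarray(R).tolist()],open('cmd.json','w'))
def log(d,r):
    p,R=cmd(); setc(p+R@np.array(d),R@Rot.from_rotvec(np.radians(r)).as_matrix())
def where():
    s=ctrl.get_state(); q=s['tool_pos'][:2]-SO; c,n=np.cos(SY),np.sin(SY)
    print('bar at shelf x,y',(q[0]*c+q[1]*n+173).round(1),(-q[0]*n+q[1]*c-.35).round(1),'h',(s['tool_pos'][2]-56.1).round(1))
E
python3 - <<'E'
from h import *
s=ctrl.get_state(); setc(s['tool_pos'],Rot.from_quat(s['eef_rot']).as_matrix()); where(); rows([bar(34,60,8),bar(42,60,8)],255)
E
```

```text
bar at shelf x,y 26.8 61.4 h 8.7
[[-6.5, 3.4, 1.4], [-0.1, -0.0, 0.3], 255]
[[-13.9, 6.3, 1.4], [-0.1, -0.0, 0.3], 255]
```

Call:
{"name": "servo_tool", "arguments": {
  "motion": [
    [[-2, 1, 0], [0, 0, 0.3], 255],
    [[-4, 2, 0], [0, 0, 0.3], 255],
    [[-6, 2.5, 0], [0, 0, 0.3], 255],
    [[-7.5, 3, 0], [0, 0, 0.3], 255],
    [[-7.5, 3, 0], [0, 0, 0.3], 255]
  ]
}}

```text
clock: 9.22
tool_pos: [471.3, 86.1, 65.1]
eef_rot: [0.128, 0.695, -0.693, 0.143]
ft_force: [0.7, 0.8, -2.7]
finger_gap: 0.172
```

Call:
{"name": "servo_tool", "arguments": {
  "motion": [
    [[-2, 0.8, 0], [0, 0, 0], 255],
    [[-4, 1.6, 0], [0, 0, 0], 255],
    [[-6, 2.4, 0], [0, 0, 0], 255],
    [[-7.4, 3, 0], [0, 0, 0], 255],
    [[-7.4, 3, 0], [0, 0, 0], 255]
  ]
}}

```text
clock: 9.85
tool_pos: [479.3, 86.3, 65.1]
eef_rot: [0.128, 0.695, -0.693, 0.143]
ft_force: [0.2, 0.4, -3.2]
finger_gap: 0.177
```

Call:
{"name": "servo_tool", "arguments": {
  "motion": [
    [[0, 0, 0], [0, 0, 0], 255]
  ]
}}

```text
clock: 9.98
tool_pos: [479.0, 86.3, 65.0]
eef_rot: [0.127, 0.695, -0.693, 0.143]
ft_force: [-0.0, -0.5, -2.3]
finger_gap: 0.17
```

Call:
{"name": "servo_tool", "arguments": {
  "motion": [
    [[-2, 0.8, 0], [0, 0, 0], 255],
    [[-4, 1.6, 0], [0, 0, 0], 255],
    [[-6, 2.4, 0], [0, 0, 0], 255],
    [[-7.4, 3, 0], [0, 0, 0], 255],
    [[-7.4, 3, 0], [0, 0, 0], 255]
  ]
}}

```text
clock: 10.6
tool_pos: [487.2, 86.5, 65.1]
eef_rot: [0.128, 0.695, -0.693, 0.143]
ft_force: [-1.2, -0.2, -2.5]
finger_gap: 0.176
```

Call:
{"name": "servo_tool", "arguments": {
  "motion": [
    [[0, 0, 0], [0, 0, 0], 255]
  ]
}}

```text
clock: 10.72
tool_pos: [487.0, 86.5, 65.0]
eef_rot: [0.127, 0.695, -0.693, 0.143]
ft_force: [-0.6, -0.2, -2.2]
finger_gap: 0.176
```

Call:
{"name": "servo_tool", "arguments": {
  "motion": [
    [[-2, 0.8, 0], [0, 0, 0], 255],
    [[-4, 1.6, 0], [0, 0, 0], 255],
    [[-6, 2.4, 0], [0, 0, 0], 255],
    [[-8, 3.2, 0], [0, 0, 0], 255]
  ]
}}

```text
clock: 11.22
tool_pos: [495.9, 86.6, 65.1]
eef_rot: [0.128, 0.695, -0.693, 0.143]
ft_force: [0.9, -0.3, -2.9]
finger_gap: 0.175
```

Call:
{"name": "servo_tool", "arguments": {
  "motion": [
    [[0, 0, 0], [0, 0, 0], 255]
  ]
}}

```text
clock: 11.35
tool_pos: [495.9, 86.6, 65.1]
eef_rot: [0.128, 0.695, -0.693, 0.143]
ft_force: [-0.3, -0.2, -2.8]
finger_gap: 0.175
```

Call:
{"name": "servo_tool", "arguments": {
  "motion": [
    [[-6, 2.4, 0], [0, 0, 0], 255],
    [[-12, 4.8, 0], [0, 0, 0], 255],
    [[-18, 7.3, 0], [0, 0, 0], 255],
    [[-24, 9.7, 0], [0, 0, 0], 255],
    [[-30, 12.1, 0], [0, 0, 0], 255],
    [[-36, 14.5, 0], [0, 0, 0], 255],
    [[-36, 14.5, 0], [0, 0, 0], 255]
  ]
}}

```text
clock: 12.22
tool_pos: [535.2, 87.4, 65.4]
eef_rot: [0.128, 0.695, -0.693, 0.143]
ft_force: [0.6, 0.8, -2.2]
finger_gap: 0.172
```

Call:
{"name": "servo_tool", "arguments": {
  "motion": [
    [[-6, 2.4, 0], [0, 0, 0], 255],
    [[-12, 4.8, 0], [0, 0, 0], 255],
    [[-18, 7.3, 0], [0, 0, 0], 255],
    [[-24, 9.7, 0], [0, 0, 0], 255],
    [[-30, 12.1, 0], [0, 0, 0], 255],
    [[-35, 14.1, 0], [0, 0, 0], 255],
    [[-35, 14.1, 0], [0, 0, 0], 255],
    [[-35, 14.1, 0], [0, 0, 0], 255]
  ]
}}

```text
clock: 13.22
tool_pos: [572.0, 88.3, 65.0]
eef_rot: [0.127, 0.695, -0.693, 0.143]
ft_force: [0.1, -0.8, -2.0]
finger_gap: 0.179
```

Run:
```python
from h import *
s=ctrl.get_state(); setc(s['tool_pos'],Rot.from_quat(s['eef_rot']).as_matrix()); show(); where()
a=grab('wrist'); b=grab('scene'); save('pics/w5.png',np.hstack([cv2.resize(a['color'],(400,300)),cv2.resize(b['color'][140:300,190:400],(400,300),interpolation=cv2.INTER_CUBIC)]))
rows([bar(137,60,7),bar(137,40,7),bar(137,0,7)],255)
```

```text
t 13.22 cmd [572.   88.3  65. ] meas [572.   88.3  65. ] rot err [0. 0. 0.] F [ 0.08 -0.8  -2.03] gap 0.179 j [-0.03  0.12  2.15  0.04  0.49  1.49]
bar at shelf x,y 135.9 61.3 h 8.9
[[-0.4, 2.2, 1.3], [-0.1, -0.0, -0.0], 255]
[[-0.4, 2.2, 21.3], [-0.1, -0.0, -0.0], 255]
[[-0.4, 2.3, 61.3], [-0.1, -0.0, -0.0], 255]
```

View pics/w5.png

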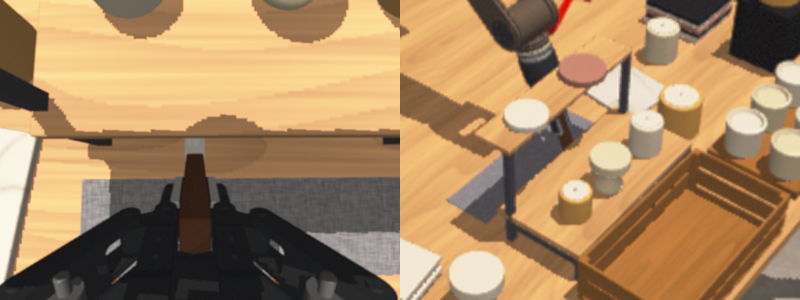

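The wrist view shows the shelf's front edge at row ~138 with the blade running under it; nothing is touching. The +y half was empty, so the lid must be on the right. I'll check the edge position and sweep right.

Call:
{"name": "servo_tool", "arguments": {
  "motion": [
    [[0, 1, 6], [0, 0, 0], 255],
    [[0, 2, 13], [0, 0, 0], 255],
    [[0, 2, 20], [0, 0, 0], 255],
    [[0, 2, 27], [0, 0, 0], 255],
    [[0, 2, 34], [0, 0, 0], 255],
    [[0, 2, 41], [0, 0, 0], 255],
    [[0, 2, 46], [0, 0, 0], 255],
    [[0, 2, 46], [0, 0, 0], 255]
  ]
}}

```text
clock: 14.32
tool_pos: [574.1, 41.9, 63.5]
eef_rot: [0.128, 0.695, -0.693, 0.143]
ft_force: [0.1, 0.2, -2.6]
finger_gap: 0.178
```

Run:
```python
from h import *
im=load('wrist'); 
for z in(71,55): print(z,((onplane(im,[[100,175],[370,176.5]],z)[:,:2]-SO)@np.array([[np.cos(SY),-np.sin(SY)],[np.sin(SY),np.cos(SY)]])).round(1).tolist())
where()
```

```text
71 [[-1.5, 146.3], [-2.4, -8.6]]
55 [[0.8, 155.2], [-0.2, -15.9]]
bar at shelf x,y 136.9 14.9 h 7.4
```

Shelf origin is confirmed within about 2 mm. Now feeling to the right in small steps.

Call:
{"name": "servo_tool", "arguments": {
  "motion": [
    [[0, 0, 3], [0, 0, 0], 255],
    [[0, 0, 6], [0, 0, 0], 255],
    [[0, 0, 9], [0, 0, 0], 255],
    [[0, 0, 12], [0, 0, 0], 255],
    [[0, 0, 12], [0, 0, 0], 255]
  ]
}}

```text
clock: 14.95
tool_pos: [574.3, 30.1, 63.5]
eef_rot: [0.128, 0.695, -0.693, 0.143]
ft_force: [0.3, 0.1, -2.8]
finger_gap: 0.178
```

Call:
{"name": "servo_tool", "arguments": {
  "motion": [
    [[0, 0, 3], [0, 0, 0], 255],
    [[0, 0, 6], [0, 0, 0], 255],
    [[0, 0, 9], [0, 0, 0], 255],
    [[0, 0, 12], [0, 0, 0], 255],
    [[0, 0, 12], [0, 0, 0], 255]
  ]
}}

```text
clock: 15.58
tool_pos: [574.6, 18.1, 63.5]
eef_rot: [0.128, 0.695, -0.693, 0.143]
ft_force: [-1.4, -0.0, -2.7]
finger_gap: 0.175
```

Call:
{"name": "servo_tool", "arguments": {
  "motion": [
    [[0, 0, 3], [0, 0, 0], 255],
    [[0, 0, 6], [0, 0, 0], 255],
    [[0, 0, 9], [0, 0, 0], 255],
    [[0, 0, 12], [0, 0, 0], 255],
    [[0, 0, 12], [0, 0, 0], 255]
  ]
}}

```text
clock: 16.2
tool_pos: [574.8, 6.3, 63.5]
eef_rot: [0.128, 0.695, -0.693, 0.143]
ft_force: [0.1, 1.0, -1.8]
finger_gap: 0.173
```

Call:
{"name": "servo_tool", "arguments": {
  "motion": [
    [[0, 0, 3], [0, 0, 0], 255],
    [[0, 0, 6], [0, 0, 0], 255],
    [[0, 0, 9], [0, 0, 0], 255],
    [[0, 0, 12], [0, 0, 0], 255],
    [[0, 0, 12], [0, 0, 0], 255]
  ]
}}

```text
clock: 16.82
tool_pos: [575.1, -6.1, 63.5]
eef_rot: [0.128, 0.695, -0.693, 0.143]
ft_force: [-0.1, 0.5, -2.8]
finger_gap: 0.172
```

Call:
{"name": "servo_tool", "arguments": {
  "motion": [
    [[0, 0, 3], [0, 0, 0], 255],
    [[0, 0, 6], [0, 0, 0], 255],
    [[0, 0, 9], [0, 0, 0], 255],
    [[0, 0, 11], [0, 0, 0], 255],
    [[0, 0, 11], [0, 0, 0], 255]
  ]
}}

```text
clock: 17.45
tool_pos: [575.3, -16.9, 63.5]
eef_rot: [0.128, 0.695, -0.693, 0.143]
ft_force: [-0.5, 0.8, -2.8]
finger_gap: 0.18
```

Call:
{"name": "servo_tool", "arguments": {
  "motion": [
    [[0, 0, 0], [0, 0, 0], 255]
  ]
}}

```text
clock: 17.58
tool_pos: [575.3, -16.8, 63.5]
eef_rot: [0.128, 0.695, -0.693, 0.143]
ft_force: [-0.3, 0.7, -2.6]
finger_gap: 0.175
```

Call:
{"name": "servo_tool", "arguments": {
  "motion": [
    [[0, 0, 2.5], [0, 0, 0], 255],
    [[0, 0, 5], [0, 0, 0], 255],
    [[0, 0, 5], [0, 0, 0], 255]
  ]
}}

```text
clock: 17.95
tool_pos: [575.4, -21.9, 63.6]
eef_rot: [0.128, 0.695, -0.693, 0.143]
ft_force: [-0.0, 1.2, -2.0]
finger_gap: 0.176
```

Call:
{"name": "servo_tool", "arguments": {
  "motion": [
    [[0, 0, 2.5], [0, 0, 0], 255],
    [[0, 0, 4], [0, 0, 0], 255],
    [[0, 0, 4], [0, 0, 0], 255]
  ]
}}

```text
clock: 18.32
tool_pos: [575.5, -25.8, 63.6]
eef_rot: [0.128, 0.695, -0.693, 0.143]
ft_force: [-0.5, 1.5, -2.4]
finger_gap: 0.174
```

Call:
{"name": "servo_tool", "arguments": {
  "motion": [
    [[0, 0, 2], [0, 0, 0], 255],
    [[0, 0, 4], [0, 0, 0], 255],
    [[0, 0, 4], [0, 0, 0], 255],
    [[0, 0, 4], [0, 0, 0], 255]
  ]
}}

```text
clock: 18.82
tool_pos: [575.6, -29.8, 63.5]
eef_rot: [0.128, 0.695, -0.693, 0.143]
ft_force: [-0.2, 1.0, -3.1]
finger_gap: 0.172
```

```bash
cat > f.py <<'E'
from h import *
F=[]
for _ in range(6): imaging.get_image('side'); s=ctrl.get_state(); F.append(np.r_[s['ft_force'],s['wrist_torque']])
print(np.mean(F,0).round(2),np.std(F,0).round(2)); where()
E
python3 f.py
```

```text
[-0.2   0.56 -2.56  0.13  0.72  0.12] [0.5  0.31 0.59 0.04 0.03 0.02]
bar at shelf x,y 136.9 -56.8 h 7.5
```

Call:
{"name": "servo_tool", "arguments": {
  "motion": [
    [[0, 0, 2.5], [0, 0, 0], 255],
    [[0, 0, 5], [0, 0, 0], 255],
    [[0, 0, 5], [0, 0, 0], 255]
  ]
}}

```text
clock: 19.5
tool_pos: [575.7, -34.8, 63.6]
eef_rot: [0.128, 0.695, -0.693, 0.143]
ft_force: [0.2, 1.7, -2.6]
finger_gap: 0.176
```

```bash
python3 f.py
```

```text
[-0.16  0.63 -2.7   0.16  0.66  0.14] [0.72 0.34 0.28 0.04 0.02 0.06]
bar at shelf x,y 136.8 -61.8 h 7.5
```

Call:
{"name": "servo_tool", "arguments": {
  "motion": [
    [[0, 0, 2], [0, 0, 0], 255],
    [[0, 0, 4], [0, 0, 0], 255],
    [[0, 0, 4], [0, 0, 0], 255]
  ]
}}

```text
clock: 20.18
tool_pos: [575.6, -37.8, 63.6]
eef_rot: [0.127, 0.695, -0.693, 0.143]
ft_force: [0.1, 5.9, -2.2]
finger_gap: 0.172
```

Call:
{"name": "servo_tool", "arguments": {
  "motion": [
    [[0, 0, 0], [0, 0, 0], 255]
  ]
}}

```text
clock: 20.3
tool_pos: [575.5, -37.8, 63.5]
eef_rot: [0.127, 0.695, -0.693, 0.143]
ft_force: [0.5, 5.0, -1.8]
finger_gap: 0.181
```

Call:
{"name": "servo_tool", "arguments": {
  "motion": [
    [[0, 0, 0], [0, 0, 0], 255]
  ]
}}

```text
clock: 20.42
tool_pos: [575.6, -37.7, 63.6]
eef_rot: [0.127, 0.695, -0.693, 0.143]
ft_force: [0.7, 4.7, -1.8]
finger_gap: 0.174
```

```bash
python3 f.py; python3 -c "
from h import *
show()"
```

```text
[ 0.51  5.1  -1.81  1.07  0.48  0.9 ] [0.38 0.45 0.52 0.02 0.03 0.03]
bar at shelf x,y 136.6 -64.8 h 7.4
t 20.73 cmd [572.   88.3  65. ] meas [575.6 -37.7  63.5] rot err [-0.09 -0.06 -0.01] F [ 0.27  4.42 -2.28] gap 0.174 j [-0.29  0.11  2.16  0.24  0.51  1.07]
```

Contact: Fy is about 5 N. The moment arm puts the contact at shelf x ≈ 71 mm, which matches the lid against the blade's side, so the lid's centre is at about y = −110. Its rear lies in front of the right lip. Next I'll plan the pull, pitching the tail up near the robot because of the reach limit.

```bash
cat >> h.py <<'E'
def barp(bx,by,h,pitch=0,yaw=SY):
    a=np.radians(pitch); x=-173*np.cos(a)+56.1*np.sin(a); z=173*np.sin(a)+56.1*np.cos(a)
    b=sh(bx,by); c,s=np.cos(yaw),np.sin(yaw)
    return np.array([b[0]+x*c-.35*s*0,b[1]+x*s+.35,h+z]),tool_R(yaw,np.radians(22-pitch))
def path(seq,hand=255): rows([barp(*q) for q in seq],hand)
E
python3 - <<'E'
from h import *
s=ctrl.get_state(); setc(s['tool_pos']+[0,-1,0],Rot.from_quat(s['eef_rot']).as_matrix())
path([(136.8,-63.8,7.2),(130,-63.8,7.2),(120,-63.8,7.2),(110,-63.8,7.2)])
E
```

```text
[[-0.1, 0.3, -2.0], [-0.0, 0.1, 0.0], 255]
[[6.2, -2.3, -2.0], [-0.0, 0.1, 0.0], 255]
[[15.4, -6.0, -2.0], [-0.0, 0.1, 0.0], 255]
[[24.7, -9.7, -2.0], [-0.0, 0.1, 0.0], 255]
```

Call:
{"name": "servo_tool", "arguments": {
  "motion": [
    [[0, 0.3, -2], [0, 0.1, 0], 255],
    [[3, -1, -2], [0, 0.1, 0], 255],
    [[6.2, -2.3, -2], [0, 0.1, 0], 255],
    [[9.3, -3.6, -2], [0, 0.1, 0], 255],
    [[12.4, -4.8, -2], [0, 0.1, 0], 255],
    [[15.4, -6, -2], [0, 0.1, 0], 255],
    [[18.5, -7.3, -2], [0, 0.1, 0], 255],
    [[21.6, -8.5, -2], [0, 0.1, 0], 255],
    [[24.7, -9.7, -2], [0, 0.1, 0], 255],
    [[24.7, -9.7, -2], [0, 0.1, 0], 255]
  ]
}}

```text
clock: 21.98
tool_pos: [548.9, -37.3, 63.3]
eef_rot: [0.128, 0.695, -0.693, 0.142]
ft_force: [-0.5, 1.2, -1.8]
finger_gap: 0.174
```

```bash
python3 f.py
python3 - <<'E'
from h import *
log([24.7,-9.7,-2],[0,.1,0]); show()
path([(110-10*i,-63.8,7.2) for i in range(1,9)])
E
```

```text
[-0.4   0.97 -1.97  0.23  0.59  0.21] [0.61 0.35 0.78 0.05 0.04 0.03]
bar at shelf x,y 110.1 -63.7 h 7.1
t 22.27 cmd [549.  -37.4  63.3] meas [549.  -37.2  63.2] rot err [0.08 0.08 0.02] F [-0.1   1.24 -1.52] gap 0.172 j [-0.31  0.06  2.22  0.25  0.51  1.05]
[[9.3, -3.8, 0.0], [-0.0, -0.0, 0.0], 255]
[[18.5, -7.5, 0.0], [-0.0, -0.0, 0.0], 255]
[[27.8, -11.3, 0.0], [-0.0, -0.0, 0.0], 255]
[[37.1, -15.0, 0.0], [-0.0, -0.0, 0.0], 255]
[[46.4, -18.8, 0.0], [-0.0, -0.0, 0.0], 255]
[[55.6, -22.5, 0.0], [-0.0, -0.0, 0.0], 255]
[[64.9, -26.3, 0.0], [-0.0, -0.0, 0.0], 255]
[[74.2, -30.0, 0.1], [-0.0, -0.0, 0.0], 255]
```

Call:
{"name": "servo_tool", "arguments": {
  "motion": [
    [[3, -1.2, 0], [0, 0, 0], 255],
    [[6, -2.4, 0], [0, 0, 0], 255],
    [[9.3, -3.8, 0], [0, 0, 0], 255],
    [[12, -4.9, 0], [0, 0, 0], 255],
    [[12, -4.9, 0], [0, 0, 0], 255]
  ]
}}

```text
clock: 22.9
tool_pos: [535.8, -37.4, 63.3]
eef_rot: [0.128, 0.695, -0.693, 0.142]
ft_force: [-0.7, 1.3, -2.4]
finger_gap: 0.179
```

```bash
python3 f.py
```

```text
[-0.34  0.42 -2.21  0.1   0.7   0.11] [0.44 0.37 0.52 0.01 0.04 0.03]
bar at shelf x,y 97.2 -63.6 h 7.1
```

Call:
{"name": "servo_tool", "arguments": {
  "motion": [
    [[4, -1.6, 0], [0, 0, 0], 255],
    [[8, -3.2, 0], [0, 0, 0], 255],
    [[12, -4.8, 0], [0, 0, 0], 255]
  ]
}}

```text
clock: 23.58
tool_pos: [523.2, -37.8, 63.4]
eef_rot: [0.128, 0.695, -0.693, 0.142]
ft_force: [1.4, 0.2, -2.6]
finger_gap: 0.17
```

Call:
{"name": "servo_tool", "arguments": {
  "motion": [
    [[4, -1.6, 0], [0, 0, 0], 255],
    [[8, -3.2, 0], [0, 0, 0], 255]
  ]
}}

```text
clock: 23.82
tool_pos: [514.6, -38.0, 63.4]
eef_rot: [0.128, 0.695, -0.693, 0.142]
ft_force: [2.1, -0.4, -2.9]
finger_gap: 0.18
```

Call:
{"name": "servo_tool", "arguments": {
  "motion": [
    [[4, -1.6, 0], [0, 0, 0], 255],
    [[8, -3.2, 0], [0, 0, 0], 255],
    [[12, -4.8, 0], [0, 0, 0], 255]
  ]
}}

```text
clock: 24.2
tool_pos: [501.7, -38.3, 63.3]
eef_rot: [0.128, 0.695, -0.693, 0.142]
ft_force: [2.0, 0.4, -3.3]
finger_gap: 0.174
```

```bash
python3 f.py
```

```text
[ 0.    0.01 -2.45  0.    0.58 -0.  ] [0.3  0.45 0.43 0.01 0.1  0.04]
bar at shelf x,y 62.5 -63.4 h 6.8
```

Run:
```python
from h import *
a=grab('wrist'); save('pics/w6.png',a['color'])
```

```text
(no output)
```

View pics/w6.png

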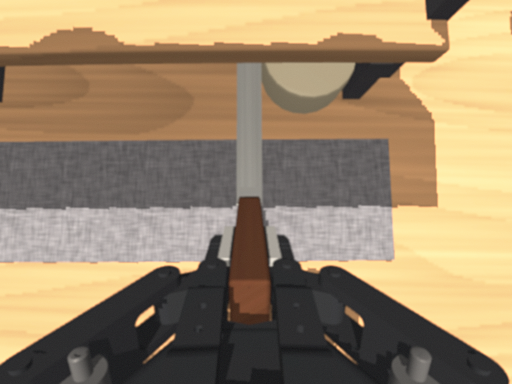

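The pale lid is emerging right of the blade at (308,85), trapped between the blade and the lip. I'll keep pulling, adding tail-up pitch near the end.

Run:
```python
from h import *
s=ctrl.get_state(); setc(s['tool_pos'],Rot.from_quat(s['eef_rot']).as_matrix())
path([(62-6*i,-63.4,7.2) for i in range(1,8)])
print()
path([(20-6*i,-63.4,7.2,1.3*i) for i in range(1,11)])
```

```text
[[5.9, -2.8, -0.0], [-0.1, -0.1, 0.0], 255]
[[11.5, -5.0, -0.0], [-0.1, -0.1, 0.0], 255]
[[17.1, -7.3, 0.0], [-0.1, -0.1, 0.0], 255]
[[22.6, -9.5, 0.0], [-0.1, -0.1, 0.0], 255]
[[28.2, -11.8, 0.0], [-0.1, -0.1, 0.0], 255]
[[33.7, -14.0, 0.1], [-0.1, -0.1, 0.0], 255]
[[39.3, -16.3, 0.1], [-0.1, -0.1, 0.0], 255]

[[42.2, -21.6, 0.1], [-0.1, -0.1, -1.3], 255]
[[45.0, -27.0, 0.1], [-0.1, -0.1, -2.6], 255]
[[47.7, -32.2, 0.1], [-0.1, -0.1, -3.9], 255]
[[50.4, -37.4, 0.1], [-0.1, -0.1, -5.2], 255]
[[53.0, -42.5, 0.1], [-0.1, -0.1, -6.5], 255]
[[55.5, -47.6, 0.1], [-0.1, -0.1, -7.8], 255]
[[58.0, -52.6, 0.2], [-0.1, -0.1, -9.1], 255]
[[60.4, -57.5, 0.2], [-0.1, -0.1, -10.4], 255]
[[62.8, -62.3, 0.2], [-0.1, -0.1, -11.7], 255]
[[65.1, -67.1, 0.2], [-0.1, -0.1, -13.0], 255]
```

Call:
{"name": "servo_tool", "arguments": {
  "motion": [
    [[5.9, -2.5, 0], [0, 0, 0], 255],
    [[11.5, -4.9, 0], [0, 0, 0], 255],
    [[17, -7.2, 0], [0, 0, 0], 255],
    [[22.6, -9.5, 0], [0, 0, 0], 255],
    [[28.2, -11.8, 0], [0, 0, 0], 255],
    [[33.7, -14, 0], [0, 0, 0], 255],
    [[39.3, -16.3, 0], [0, 0, 0], 255],
    [[42.2, -21.6, 0], [0, 0, -1.3], 255],
    [[45, -27, 0], [0, 0, -2.6], 255],
    [[47.7, -32.2, 0], [0, 0, -3.9], 255],
    [[50.4, -37.4, 0], [0, 0, -5.2], 255]
  ]
}}

```text
clock: 25.92
tool_pos: [441.0, -39.6, 79.4]
eef_rot: [0.096, 0.7, -0.699, 0.111]
ft_force: [2.4, 0.2, -2.2]
finger_gap: 0.174
```

Run:
```python
from h import *
log([50.4,-37.4,0],[0,0,-5.2]); show()
a=grab('wrist'); c=cloud(a); hsv=cv2.cvtColor(a['color'],cv2.COLOR_RGB2HSV)
m=(abs(c[...,2]-36)<7)&(c[...,0]<640); n,l,st,ce=cv2.connectedComponentsWithStats(m.astype(np.uint8))
M=np.array([[np.cos(SY),-np.sin(SY)],[np.sin(SY),np.cos(SY)]])
for k in range(1,n):
    if st[k,4]>400: q=(c[l==k][:,:2]-SO)@M; print(st[k],ce[k],np.percentile(q,[2,50,98],axis=0).round(0).tolist())
path([(20-6*i,-63.4,7.2,1.3*i) for i in range(5,11)])
```

```text
t 25.93 cmd [440.8 -39.3  78.7] meas [441.  -39.6  79.4] rot err [0.05 0.   0.04] F [ 2.4   0.21 -2.19] gap 0.174 j [-0.39 -0.21  2.41  0.18  0.67  1.04]
[ 175    0  184   99 7190] [307.88942976  48.38636996] [[-71.0, -142.0], [-39.0, -110.0], [1.0, -32.0]]
[[3.1, -4.9, 0.1], [-0.1, -0.1, -1.3], 255]
[[6.0, -9.7, 0.1], [-0.1, -0.1, -2.6], 255]
[[9.0, -14.4, 0.2], [-0.1, -0.1, -3.9], 255]
[[11.8, -19.1, 0.2], [-0.1, -0.1, -5.2], 255]
[[14.6, -23.7, 0.2], [-0.1, -0.1, -6.5], 255]
[[17.3, -28.2, 0.2], [-0.1, -0.1, -7.8], 255]
```

Call:
{"name": "servo_tool", "arguments": {
  "motion": [
    [[3, -4.9, 0], [0, 0, -1.3], 255],
    [[6, -9.7, 0], [0, 0, -2.6], 255],
    [[9, -14.4, 0], [0, 0, -3.9], 255],
    [[11.8, -19, 0], [0, 0, -5.2], 255],
    [[14.6, -23.7, 0], [0, 0, -6.5], 255],
    [[17.3, -28.2, 0], [0, 0, -7.8], 255],
    [[17.3, -28.2, 0], [0, 0, -7.8], 255]
  ]
}}

```text
clock: 26.85
tool_pos: [415.8, -39.7, 100.8]
eef_rot: [0.048, 0.705, -0.705, 0.062]
ft_force: [0.1, -0.2, -1.1]
finger_gap: 0.171
```

```bash
cat > lid.py <<'E'
from h import *
def lid(n='wrist'):
    a=grab(n); c=cloud(a); hsv=cv2.cvtColor(a['color'],cv2.COLOR_RGB2HSV).astype(int)
    M=np.array([[np.cos(SY),-np.sin(SY)],[np.sin(SY),np.cos(SY)]])
    q=(c[...,:2]-SO)@M
    m=(abs(c[...,2]-36)<6)&(abs(q[...,0]+60)<90)&(abs(q[...,1]+110)<60)&(hsv[...,1]<110)&(hsv[...,2]>90)
    m=cv2.morphologyEx(m.astype(np.uint8),cv2.MORPH_OPEN,np.ones((5,5)))
    ct=max(cv2.findContours(m,0,1)[0],key=cv2.contourArea)
    P=(onplane(a,ct[:,0],36)[:,:2]-SO)@M; e=cv2.minEnclosingCircle(P.astype(np.float32)); print(n,'lid circle shelf',np.round(e[0],1),'d',round(2*e[1],1),'px',ct[:,0].mean(0),'bbox',P.min(0).round(1),P.max(0).round(1))
if __name__=='__main__': lid()
E
python3 - <<'E'
from lid import *
log([17.3,-28.2,0],[0,0,-7.8]); show(); lid()
path([(-44,-63.4,7.2,13.5),(-48,-63.4,7.2,14.2)])
E
```

```text
t 26.85 cmd [416.1 -39.8 100.7] meas [415.8 -39.7 100.8] rot err [ 0.   -0.   -0.06] F [ 0.14 -0.16 -1.07] gap 0.171 j [-0.38 -0.25  2.38  0.08  0.87  1.13]
wrist lid circle shelf [ -74.7 -109.3] d 69.6 px [308.15272727  56.58545455] bbox [-109.  -143.2] [-40.4 -76.1]
[[2.9, -1.9, 0.2], [-0.1, -0.1, -0.5], 255]
[[5.4, -4.2, 0.2], [-0.1, -0.1, -1.2], 255]
```

Call:
{"name": "servo_tool", "arguments": {
  "motion": [
    [[3, -1.9, 0], [0, 0, -0.5], 255],
    [[5.4, -4.2, 0], [0, 0, -1.2], 255],
    [[5.4, -4.2, 0], [0, 0, -1.2], 255]
  ]
}}

```text
clock: 27.28
tool_pos: [409.8, -39.9, 104.1]
eef_rot: [0.041, 0.706, -0.705, 0.055]
ft_force: [-0.5, 0.1, -1.5]
finger_gap: 0.177
```

Run:
```python
from lid import *
log([5.4,-4.2,0],[0,0,-1.2]); show(); lid()
path([(-40,-63.4,7.2,14.2),(-34,-60,7.2,14.2),(-31,-59,12,14.2),(-31,-59,35,14.2),(-31,-59,60,14.2)])
```

```text
t 27.27 cmd [410.1 -39.9 104. ] meas [409.8 -39.9 104.1] rot err [ 0.   -0.   -0.04] F [-0.49  0.13 -1.48] gap 0.177 j [-0.38 -0.26  2.38  0.07  0.89  1.14]
wrist lid circle shelf [ -82.9 -108.8] d 69.4 px [308.4471831   55.06690141] bbox [-116.9 -142.6] [-48.5 -74.6]
[[-7.9, 1.1, 0.2], [-0.1, -0.1, 0.0], 255]
[[-13.8, 1.9, -3.2], [-0.1, -0.1, 0.0], 255]
[[-17.4, -2.4, -4.2], [-0.1, -0.1, 0.0], 255]
[[-20.6, -25.2, -4.2], [-0.1, -0.1, 0.0], 255]
[[-23.9, -50.0, -4.2], [-0.1, -0.1, 0.0], 255]
```

Call:
{"name": "servo_tool", "arguments": {
  "motion": [
    [[-6, 0.8, 0], [0, 0, 0], 255],
    [[-11, 1.6, -3], [0, 0, 0], 255],
    [[-13, 1, -4], [0, 0, 0], 255],
    [[-14, -10, -4], [0, 0, 0], 255],
    [[-16, -22, -4], [0, 0, 0], 255],
    [[-17.5, -35, -4], [0, 0, 0], 255],
    [[-19.5, -50, -4], [0, 0, 0], 255],
    [[-19.5, -50, -4], [0, 0, 0], 255]
  ]
}}

```text
clock: 28.32
tool_pos: [424.0, -36.2, 158.7]
eef_rot: [-0.043, -0.705, 0.706, -0.057]
ft_force: [-0.1, -0.3, -2.3]
finger_gap: 0.171
```

Run:
```python
from lid import *
log([-19.5,-50,-4],[0,0,0]); show(); lid('scene')
a=grab('wrist'); save('pics/w7.png',a['color'])
# predicted bar corners in tool frame (level grasp: TCP->bar (173,0,-56.1))
s=ctrl.get_state(); R=Rot.from_quat(s['eef_rot']).as_matrix(); G=tool_R(0)
for off in(173,177):
    for v in[(4,55,16),(4,-55,16),(-4,50,16),(-4,50,0)]:
        X=s['tool_pos']+R@(G.T@np.array([off+v[0],v[1],-56.1+v[2]])); print(off,v,X.round(0),proj(a,X).round(0))
```

```text
t 28.32 cmd [422.5 -35.6 156.2] meas [424.  -36.2 158.7] rot err [ 0.12 -0.01  0.3 ] F [-0.09 -0.26 -2.26] gap 0.171 j [-0.35 -0.31  2.31  0.06  1.01  1.17]Traceback (most recent call last):
  File "<stdin>", line 2, in <module>
  File "lid.py", line 8, in lid
    ct=max(cv2.findContours(m,0,1)[0],key=cv2.contourArea)
ValueError: max() iterable argument is empty
```

Run:
```python
from lid import *
a=grab('wrist'); save('pics/w7.png',a['color']); show()
s=ctrl.get_state(); R=Rot.from_quat(s['eef_rot']).as_matrix(); G=tool_R(0)
for off in(173,):
    for v in[(4,55,16),(4,-55,16),(-4,50,16),(-4,50,0)]:
        X=s['tool_pos']+R@(G.T@np.array([off+v[0],v[1],-56.1+v[2]])); print(off,v,X.round(0),proj(a,X).round(0))
try: lid()
except Exception as e: print(e)
```

```text
t 28.43 cmd [422.5 -35.6 156.2] meas [422.7 -35.7 156.6] rot err [ 0.03 -0.    0.06] F [ 0.37  0.23 -3.36] gap 0.174 j [-0.35 -0.31  2.31  0.06  1.01  1.17]
173 (4, 55, 16) [583.  22.  74.] [[178.   8.]]
173 (4, -55, 16) [586. -88.  75.] [[317.   8.]]
173 (-4, 50, 16) [576.  17.  76.] [[184.  17.]]
173 (-4, 50, 0) [572.  17.  61.] [[189.  31.]]
wrist lid circle shelf [ -82.8 -108.6] d 68.9 px [299.5470852  90.4529148] bbox [-116.7 -142.2] [-48.5 -75.5]
```

View pics/w7.png

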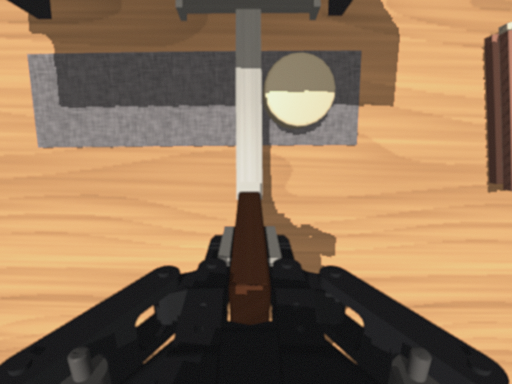

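The lid lies whole on the runner at (300,90), centre at shelf (−83, −109). The puller slipped about 3° nose-up in the grip, so I'll place it with the tool lean reduced to 19°.

Run:
```python
from h import *
p0,R0=cmd(); Rt=tool_R(np.radians(-3),np.radians(19)); G=np.array([418.5,335.5,84.5]); t=G+18.7*Rt[:,1]; print(t)
Q=Rot.from_matrix(R0); rv=(Q.inv()*Rot.from_matrix(Rt)).as_rotvec()
w=[]
for i in range(1,11):
    f=i/10; g=max(0,(i-5)/5); p=p0+(t+[0,0,60]-p0)*[f,f,f]; w.append((p,(Q*Rot.from_rotvec(rv*g)).as_matrix()))
rows(w,255); print(); rows([(t+[0,0,20],Rt),(t+[0,0,6],Rt),(t,Rt)],255); print(p0)
```

```text
[424.57978093 335.18137218  66.81880264]
[[-0.6, 3.0, -37.1], [0.0, -0.0, 0.0], 255]
[[-1.1, 6.0, -74.1], [0.0, -0.0, 0.0], 255]
[[-1.7, 9.1, -111.2], [0.0, -0.0, 0.0], 255]
[[-2.2, 12.1, -148.3], [0.0, -0.0, 0.0], 255]
[[-2.8, 15.1, -185.3], [0.0, -0.0, 0.0], 255]
[[-3.3, 18.1, -222.4], [0.2, 0.8, 2.2], 255]
[[-3.9, 21.1, -259.5], [0.4, 1.6, 4.5], 255]
[[-4.4, 24.2, -296.6], [0.6, 2.4, 6.7], 255]
[[-5.0, 27.2, -333.6], [0.7, 3.2, 9.0], 255]
[[-5.5, 30.2, -370.7], [0.9, 4.1, 11.2], 255]

[[-0.1, 69.8, -370.7], [0.9, 4.1, 11.2], 255]
[[1.8, 83.7, -370.7], [0.9, 4.1, 11.2], 255]
[[2.6, 89.7, -370.7], [0.9, 4.1, 11.2], 255]
[422.5297067  -35.61616488 156.22608434]
```

Call:
{"name": "servo_tool", "arguments": {
  "motion": [
    [[-0.5, 0, -25], [0, 0, 0], 255],
    [[-1, 0, -62], [0, 0, 0], 255],
    [[-1.5, 2, -105], [0, 0, 0], 255],
    [[-2, 5, -148], [0, 0, 0], 255],
    [[-3, 10, -185], [0, 0, 0], 255],
    [[-3.3, 15, -222], [0.2, 0.8, 2.2], 255],
    [[-4, 20, -260], [0.4, 1.6, 4.5], 255],
    [[-4.4, 24, -297], [0.6, 2.4, 6.7], 255],
    [[-5, 27, -334], [0.7, 3.2, 9], 255],
    [[-5.5, 30, -360], [0.9, 4, 11.2], 255],
    [[-5.5, 30, -370.7], [0.9, 4.1, 11.2], 255],
    [[-5.5, 30, -370.7], [0.9, 4.1, 11.2], 255]
  ]
}}

```text
clock: 29.98
tool_pos: [424.5, 335.2, 126.6]
eef_rot: [-0.135, -0.694, 0.7, -0.098]
ft_force: [0.0, -0.1, -2.4]
finger_gap: 0.172
```

Run:
```python
from h import *
log([-5.5,30,-370.7],[.9,4.1,11.2]); show()
a=grab('wrist'); save('pics/w8.png',cv2.resize(a['color'][:230],(512,230)))
Rt=tool_R(np.radians(-3),np.radians(19)); t=np.array([424.6,335.2,66.8]); rows([(t+[0,0,25],Rt),(t+[0,0,6],Rt),(t,Rt)],255)
```

```text
t 29.98 cmd [424.5 335.2 127. ] meas [424.5 335.2 126.6] rot err [ 0.04 -0.05 -0.05] F [ 0.03 -0.14 -2.42] gap 0.172 j [ 0.57 -0.    2.13 -0.28  0.76  2.37]
[[11.4, 33.3, 0.0], [0.0, -0.0, -0.0], 255]
[[17.6, 51.3, 0.0], [0.0, -0.0, -0.0], 255]
[[19.6, 57.0, 0.0], [0.0, -0.0, -0.0], 255]
```

View pics/w8.png

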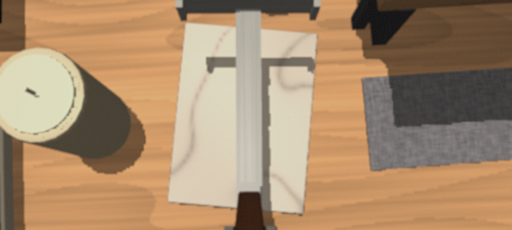

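The puller hangs over the tile, lined up with it. Now lowering.

Call:
{"name": "servo_tool", "arguments": {
  "motion": [
    [[4, 11, 0], [0, 0, 0], 255],
    [[8, 22, 0], [0, 0, 0], 255],
    [[11.4, 33.3, 0], [0, 0, 0], 255],
    [[14.5, 42, 0], [0, 0, 0], 255],
    [[16.5, 48, 0], [0, 0, 0], 255],
    [[17.6, 51.3, 0], [0, 0, 0], 255],
    [[18.6, 54, 0], [0, 0, 0], 255],
    [[18.6, 54, 0], [0, 0, 0], 255]
  ]
}}

```text
clock: 31.02
tool_pos: [424.8, 335.2, 70.0]
eef_rot: [-0.135, -0.694, 0.7, -0.099]
ft_force: [-0.7, 1.0, -2.4]
finger_gap: 0.174
```

```bash
python3 f.py
python3 - <<'E'
from h import *
log([18.6,54,0],[0,0,0]); show()
E
```

```text
[-0.21 -0.24 -2.44  0.01  0.61  0.02] [0.61 0.3  0.53 0.03 0.02 0.02]
bar at shelf x,y -5.5 311.5 h 14.1
t 31.32 cmd [424.5 335.2  69.9] meas [425.  335.2  70.2] rot err [ 0.   -0.    0.07] F [-0.88 -0.43 -2.3 ] gap 0.176 j [ 0.57  0.09  2.16 -0.32  0.64  2.43]
```

Call:
{"name": "servo_tool", "arguments": {
  "motion": [
    [[0.5, 1.5, 0], [0, 0, 0], 255],
    [[1, 3, 0], [0, 0, 0], 255],
    [[1, 3, 0], [0, 0, 0], 255]
  ]
}}

```text
clock: 31.7
tool_pos: [424.7, 335.0, 66.5]
eef_rot: [-0.135, -0.694, 0.7, -0.098]
ft_force: [0.8, -0.5, -3.5]
finger_gap: 0.179
```

Call:
{"name": "servo_tool", "arguments": {
  "motion": [
    [[0.3, 1, 0], [0, 0, 0], 255],
    [[0.6, 2, 0], [0, 0, 0], 255],
    [[0.6, 2, 0], [0, 0, 0], 255]
  ]
}}

```text
clock: 32.08
tool_pos: [425.4, 335.4, 65.9]
eef_rot: [-0.136, -0.694, 0.7, -0.099]
ft_force: [-3.1, -1.7, 4.9]
finger_gap: 0.174
```

Call:
{"name": "servo_tool", "arguments": {
  "motion": [
    [[0, 0, 0], [0, 0, 0], 200],
    [[0, 0, 0], [0, 0, 0], 120],
    [[0, 0, 0], [0, 0, 0], 100],
    [[0, 0, 0], [0, 0, 0], 100],
    [[0, 0, 0], [0, 0, 0], 100],
    [[0, -12, 0], [0, 0, 0], 100],
    [[0, -30, 0], [0, 0, 0], 100],
    [[0, -55, 0], [0, 0, 0], 100],
    [[0, -85, 0], [0, 0, 0], 100],
    [[0, -120, 0], [0, 0, 0], 100],
    [[0, -140, 0], [0, 0, 0], 100],
    [[0, -140, 0], [0, 0, 0], 100]
  ]
}}

```text
clock: 33.58
tool_pos: [379.8, 338.4, 199.9]
eef_rot: [-0.137, -0.695, 0.699, -0.1]
ft_force: [0.1, -0.2, -0.2]
finger_gap: 0.606
```

Run:
```python
from lid import *
show(); lid('side') if 0 else None
a=grab('wrist'); b=grab('side'); save('pics/w9.png',np.hstack([cv2.resize(a['color'],(400,300)),cv2.resize(b['color'],(400,300))]))
im=a; hsv=cv2.cvtColor(im['color'],cv2.COLOR_RGB2HSV).astype(int); c=cloud(im)
h=(hsv[...,2]<110)&(abs(c[...,2]-119)<6)&(abs(c[...,0]-405)<40)&(abs(c[...,1]-335)<30); print('handle top',c[h].mean(0).round(1),h.sum(),'expect z 119.6')
m=(abs(c[...,2]-26)<4)&(c[...,0]>570)&(c[...,0]<640)&(abs(c[...,1]-330)<70); print('bar top',np.percentile(c[m],[3,50,97],axis=0).round(1).tolist(),m.sum())
bl=(abs(c[...,2]-15)<5)&(hsv[...,1]<38)&(abs(c[...,0]-530)<50)&(abs(c[...,1]-330)<16)
for x in(490,530,570): q=c[bl&(abs(c[...,0]-x)<8)]; print('blade',x,q.mean(0).round(1),len(q))
```

```text
t 33.58 cmd [424.5 335.2  69.9] meas [379.8 338.4 199.9] rot err [-0.19  0.01  0.29] F [ 0.12 -0.16 -0.21] gap 0.606 j [ 0.63 -0.18  2.15 -0.26  0.92  2.39]
handle top [407.1 334.7 119.2] 488 expect z 119.6
bar top [[594.8, 274.0, 22.5], [601.4, 326.5, 25.0], [607.8, 378.4, 26.4]] 678
blade 490 [489.8 329.8  14. ] 212
blade 530 [530.  329.1  13.9] 202
blade 570 [570.  327.7  14. ] 192
```

View pics/w9.png

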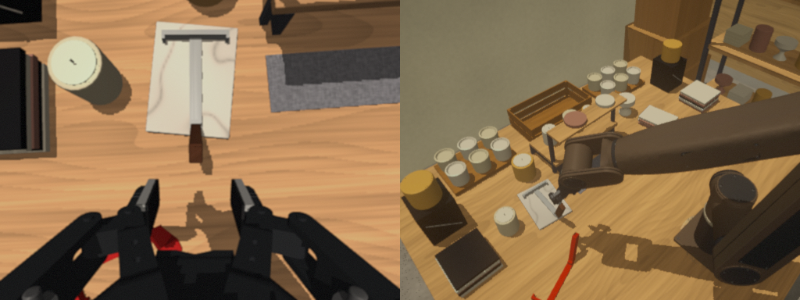

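The puller stands flat on the tile. The blade is at z≈14 mm along its length, the handle top is at 119 mm, and its origin is about 7 mm along and 5 mm across from the tile's middle. The gripper is clear, so I'm handing in.

```bash
python3 -c "
from h import *
s=ctrl.get_state(); print(s['clock'],s['ft_force'],s['joint_vel'].round(3)); print(ctrl.job_done())"
```

```text
33.675 [-0.79825661  0.02558369 -0.01754452] [-0.005  0.022  0.014 -0.001 -0.001  0.002]
the job is handed in; nothing more can be done
None
```

The lid is out on the felt runner, the puller is back on its marble tile, and I handed the job in at 33.7 s of the 72 s allowed; no verdict was reported.

**What I did:** I went in on the left and found that half empty. I then swept right and felt the lid at about 5 N, at roughly y = −110 mm. I hooked it between blade and lip and dragged it out, then put the puller back.

**Last checks:**
- **Lid:** the wrist camera put its centre at (−83, −109) mm in the shelf's frame, so it lies whole on the runner with about 13 mm to spare at the nearer edge. That was after the puller was lifted clear; I did not measure it again just before handing in.
- **Puller:** it stands flat, with the blade at z ≈ 14 mm along its length. Its origin is about 7 mm along and 5 mm across from the tile's middle.
- **Gripper:** about 140 mm back along the handle axis, with wrist force near zero.

**What went wrong or disagreed:**
- The first grasp was about 8 mm off the handle's centre line, so I let go and regrasped.
- My two estimates of where the bar sits along the puller differed by 4 to 10 mm.
- The puller slipped about 3° in the grip while dragging, and I corrected for this when placing it.
- A lid check from the scene camera found nothing.
- I did not re-measure the other goods. The highest force reading I saw was about 6 N.

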